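# Feel the jar lids for play and reject the loose ones

## Task

Three biscuit-fired jars stand leaning under the lamp bar of the inspection stand; one or two of their lids are a poor, slack fit. Working along the row from the jar nearest the robot to the farthest, take each lid by its knob and ease it gently side to side until it stops, to feel how far it can shift. Set every loose lid upright in the plywood reject tray without dropping it, leave every snug lid in place on its jar (never lift it off), disturb nothing else, and let go.

Things in the scene. Friction and masses are not known exactly. Their poses are not given: they have to be found in the camera images.
- knob_1 (a point): Lid of the nearest jar, white biscuit ware. A disc 92 mm wide, 10 thick, with an upright cylindrical knob 26 mm wide, 42 tall; the point is half-way up the knob, 31 mm above the disc's underside; +z along the knob, away from the jar. Below it a hidden spigot 60 mm wide, 14 deep sits in the jar's seat: draw it 14 mm along z to free it. 130 to 240 g.
- rim_1 (a point): Middle of the mouth of the nearest jar, in the rim plane where the lid's underside rests; fixed. +z is the jar's axis, leaning 20 degrees from vertical to the stand's front (its -x); +y runs side to side along the stand, parallel to the lamp bar. Jars are alike, 104 mm wide, 85 tall, held fast 118 mm apart.
- knob_2 (a point): Lid of the middle jar, white biscuit ware. Same shape and point as the nearest lid. How a lid fits: it starts at the middle of its mouth; a snug one shifts only about 1.5 mm either way before its spigot meets the seat, a loose one about 6.5 mm either way. One or two of the three are loose; it cannot be seen which.
- rim_2 (a point): Middle of the mouth of the middle jar, in the rim plane where the lid's underside rests; fixed. +z is the jar's axis, leaning 20 degrees from vertical to the stand's front (its -x); +y runs side to side along the stand, parallel to the lamp bar. Jars are alike, 104 mm wide, 85 tall, held fast 118 mm apart.
- knob_3 (a point): Lid of the farthest jar, white biscuit ware. Same shape and point as the nearest lid. Rubbing alone resists a shift with about 1 to 2 N; at the end of its play the lid stops hard, for the jars do not give.
- rim_3 (a point): Middle of the mouth of the farthest jar, in the rim plane where the lid's underside rests; fixed. +z is the jar's axis, leaning 20 degrees from vertical to the stand's front (its -x); +y runs side to side along the stand, parallel to the lamp bar. Jars are alike, 104 mm wide, 85 tall, held fast 118 mm apart.
- stand: Fixed stand with the jars; origin on the bench under their board, y along the row towards the nearest jar, front = -x, facing the tray on the robot's right. In its frame: lamp bar along y at x -32 to -8, z 291 to 311, y +-205 mm, so a hand straight down on a knob strikes it: come from the front, the hand leaning 25 to 45 degrees to -x. Posts at x 62, y +-195; rims' middles at x -29, z 127; grey housing x 63 to 173, y +-75, 174 tall.
- tray_in (a point): Reject tray, fixed, open plywood, 145 (x) by 345 (y) mm outside, 30 tall, walls and floor 6 thick. The point is the middle of its inner floor, axes along its sides. A beaker stands near its +y end, which is nearest the robot; y from -165 to +65 mm is free. A lid upright in it rests on its spigot, the middle of its knob 45 mm above this point.
- beaker: rough-white biscuit beaker, 72 mm wide and 75 mm tall, standing in the tray near its +y end; a bystander, not to be disturbed. Origin at the middle of its underside.
- mug: biscuit mug, 84 mm wide, 90 mm tall, on the bench left, near the robot; a bystander, not to be disturbed. Origin at the middle of its underside.
- bowl: biscuit bowl, 124 mm wide, 60 mm tall, behind the stand, left; a bystander, not to be disturbed. Origin at the middle of its underside.
- vase: biscuit vase, 84 mm wide, 125 mm tall, right of the tray; a bystander, not to be disturbed. Origin at the middle of its underside.
- pepperpot: biscuit pepper pot, 52 mm wide, 85 mm tall, standing on the grey housing behind the jars; a bystander, not to be disturbed. Origin at the middle of its underside.
- brush: brush 200 mm long lying on the bench far right right of the tray; a bystander, not to be disturbed. Origin at the middle of its underside, handle towards -x.
- slipjar: white screw-top jar, 72 mm wide, 100 mm tall, on the bench right, near the robot; a bystander, not to be disturbed. Origin at the middle of its underside.
Things that resemble listed ones, but are neither listed nor needed, are in the scene too. What is shaped like the part that bears knob_1 but red is not meant.

How it is judged (in metres and radians):
On the way, in this order (a step that is already met when the one before it is completed fails the run):
1. the nearest lid has been eased over, in its jar, until it pressed against its seat (1 N or more) ((contact force between lid_1 and seat_a above 1 N or contact force between lid_1 and seat_b above 1 N or contact force between lid_1 and seat_c above 1 N or contact force between lid_1 and seat_d above 1 N)), for 0.04 s.
2. the middle lid has been eased over, in its jar, until it pressed against its seat (1 N or more) ((contact force between lid_2 and seat_a above 1 N or contact force between lid_2 and seat_b above 1 N or contact force between lid_2 and seat_c above 1 N or contact force between lid_2 and seat_d above 1 N)), for 0.04 s.
3. the farthest lid has been eased over, in its jar, until it pressed against its seat (1 N or more) ((contact force between lid_3 and seat_a above 1 N or contact force between lid_3 and seat_b above 1 N or contact force between lid_3 and seat_c above 1 N or contact force between lid_3 and seat_d above 1 N)), for 0.04 s.
At the end, for the whole second after the job is handed in: Each loose lid stands in the tray, leaning under 0.15 rad, the middle of its knob over the floor and 30 to 55 mm above it. Each snug lid is on its own jar: within 12 mm of the mouth's middle, 6 mm of the rim plane and 0.1 rad of its axis. All lids at rest (under 0.02 m/s) (((horizontal distance between any of seat_c_c0, seat_d_c0 and rim_1 below 0.06 m and (x of knob_1 in the frame of tray_in between -0.07 and 0.07 m and y of knob_1 in the frame of tray_in between -0.17 and 0.17 m and z of knob_1 in the frame of tray_in between 0.03 and 0.055 m and angle between knob_1's own z axis and vertical below 0.15 rad)) or (not (horizontal distance between any of seat_c_c0, seat_d_c0 and rim_1 below 0.06 m) and (x of knob_1 in the frame of rim_1 between -0.012 and 0.012 m and y of knob_1 in the frame of rim_1 between -0.012 and 0.012 m and z of knob_1 in the frame of rim_1 between 0.025 and 0.037 m and angle between the z axis of knob_1 and the z axis of rim_1, either way round below 0.1 rad))) and ((horizontal distance between any of seat_c_c0, seat_d_c0 and rim_2 below 0.06 m and (x of knob_2 in the frame of tray_in between -0.07 and 0.07 m and y of knob_2 in the frame of tray_in between -0.17 and 0.17 m and z of knob_2 in the frame of tray_in between 0.03 and 0.055 m and angle between knob_2's own z axis and vertical below 0.15 rad)) or (not (horizontal distance between any of seat_c_c0, seat_d_c0 and rim_2 below 0.06 m) and (x of knob_2 in the frame of rim_2 between -0.012 and 0.012 m and y of knob_2 in the frame of rim_2 between -0.012 and 0.012 m and z of knob_2 in the frame of rim_2 between 0.025 and 0.037 m and angle between the z axis of knob_2 and the z axis of rim_2, either way round below 0.1 rad))) and ((horizontal distance between any of seat_c_c0, seat_d_c0 and rim_3 below 0.06 m and (x of knob_3 in the frame of tray_in between -0.07 and 0.07 m and y of knob_3 in the frame of tray_in between -0.17 and 0.17 m and z of knob_3 in the frame of tray_in between 0.03 and 0.055 m and angle between knob_3's own z axis and vertical below 0.15 rad)) or (not (horizontal distance between any of seat_c_c0, seat_d_c0 and rim_3 below 0.06 m) and (x of knob_3 in the frame of rim_3 between -0.012 and 0.012 m and y of knob_3 in the frame of rim_3 between -0.012 and 0.012 m and z of knob_3 in the frame of rim_3 between 0.025 and 0.037 m and angle between the z axis of knob_3 and the z axis of rim_3, either way round below 0.1 rad))) and linear speed of each of lid_1, lid_2, lid_3 below 0.02 m/s); the robot touches nothing.
It fails at once if a snug lid was lifted off: raised more than 12 mm from the rim ((not (horizontal distance between any of seat_c_c0, seat_d_c0 and rim_1 below 0.06 m) and z of knob_1 in the frame of rim_1 above 0.043 m) or (not (horizontal distance between any of seat_c_c0, seat_d_c0 and rim_2 below 0.06 m) and z of knob_2 in the frame of rim_2 above 0.043 m) or (not (horizontal distance between any of seat_c_c0, seat_d_c0 and rim_3 below 0.06 m) and z of knob_3 in the frame of rim_3 above 0.043 m)).
It fails at once if a lid was forced: pressed against the side of its seat with more than 30 N ((contact force between lid_1 and seat_a above 30 N or contact force between lid_1 and seat_b above 30 N or contact force between lid_1 and seat_c above 30 N or contact force between lid_1 and seat_d above 30 N) or (contact force between lid_2 and seat_a above 30 N or contact force between lid_2 and seat_b above 30 N or contact force between lid_2 and seat_c above 30 N or contact force between lid_2 and seat_d above 30 N) or (contact force between lid_3 and seat_a above 30 N or contact force between lid_3 and seat_b above 30 N or contact force between lid_3 and seat_c above 30 N or contact force between lid_3 and seat_d above 30 N)).
It fails at once if a lid was dropped: it moved faster than 0.6 m/s with no finger on it (a fall of about 20 mm) ((linear speed of lid_1 above 0.6 m/s and contact force between the fingers and lid_1 below 0.05 N) or (linear speed of lid_2 above 0.6 m/s and contact force between the fingers and lid_2 below 0.05 N) or (linear speed of lid_3 above 0.6 m/s and contact force between the fingers and lid_3 below 0.05 N)).
It fails at once if a bystander was moved more than 30 mm or tipped over (distance of any of beaker, mug, bowl, vase, pepperpot, brush, slipjar from where it was at the start of the episode above 0.03 m or angle between any of beaker, mug, bowl, vase, pepperpot, slipjar's own z axis and vertical above 0.4 rad).
It also fails if it takes over 72 s, if anything falls off the work surface, if the arm or the gripper's body presses on something with over 40 N, if the wrist force passes 120 N, or if a joint passes its speed limit or range.

## Robot

A 7-joint arm with a two-finger parallel gripper is mounted at the origin on the work surface. World frame = base frame: x ahead of the robot, y to its left, z up, the work surface at z = 0. Lengths are in m, angles in degrees, forces in N, time in s.
With the tool pointing down it reaches from about 0.425 to 1.025 m from the base axis. Payload 9.4 kg.
Tool frame: the origin (TCP) lies on the mounting face of the last link; the fingertips stand 186 mm ahead of it and the grasp point (between the pads) lies 167 mm ahead of it; z points along the fingers, y is the direction in which the jaws open and shut (so a half turn about z gives the same grasp; the last joint's range is limited). The gripper opens to 93 mm and grips with 3 to 60 N. Pads are 15 mm wide; open, the fingers measure 128 mm over their backs; the gripper's body (75 mm by 188 mm) begins 65 mm behind the grasp point.
Start: joints at [-68.451, 34.337, -0.143, 91.639, 0.103, 54.024, -4.572], TCP at [0.317, 0.652, 0.405] pointing down, gripper open.
Joint ranges: [-147.43, 147.43], [-19.82, 112.94], [-74.19, 73.91], [6.32, 146.72], [-59.91, 239.91], [6.04, 106.73], [-150.56, 150.56]. Speed limits (degrees/s): [127.2, 127.2, 172.46, 172.46, 180, 180, 180].

## Interface

Orientations are given as a 3x3 rotation matrix whose columns are the frame's x, y, z axes.
In Python, from plant import robot gives the robot as it stands.
- The arm moves only by the tool apply_moves, never from a script. Its argument "commands" is a list of rows, each a list of 3 entries, a list of its own where there are three numbers: the shift along the world's x, y, z in cm, then the turn about the world's z in degrees, then the closure in counts, from 0 (fully open) to 255 (shut). A call has 1 to 10 rows; each row shifts and turns the commanded pose from where the row before left it; what a row does not reach is not made up. A row lasts 1/10 s, in which the tool goes at most 50 mm and 8.59 degrees, less where a joint would pass 70% of its speed; a pose out of reach is approached as far as the arm can. A call is refused whole if a number of a shift passes 5 or a number of a turn 8.59, either way. A call with a gripper value outside its range is refused whole. The fingers move at their own pace and stop on an object; the grip force is fixed at half the most. Time passes only in rows, so rows that do not move let the fingers close. It gives the time, the measured TCP pose, the force and the opening at its end, in the units of the state.
- robot.get_obs(): the state, without advancing time (a new reading comes with each control period).
- robot.capture(name): name is "side" or "top" or "wrist"; returns the picture (400x640x3 uint8, red, green, blue); there is no depth.
- robot.get_calibration(name): a dict with "intrinsics" (3x3 intrinsics, pixels), "rvec" (rotation vector, rad) and "tvec" (3), from world to camera coordinates, as OpenCV has them; the wrist camera has in their place "hand_eye" (4x4, takes a point from camera to tool coordinates, whose origin is the TCP and whose axes are the flange's). Camera axes: x right, y down, z forward; pixel columns grow to the right and rows downward; lengths in m; the calibration is good to about 2 mm. The wrist camera is an equidistant fisheye: a pixel r from the principal point sees the ray r / f radians off the axis. A picture is of the moment at which its call begins: read the wrist's pose just before it. get_calibration takes no time and is no camera call.
- robot.job_done(): hands the job in, once; it reports no verdict.
The state is a dict: "time_s": time; "joint_positions": joint angles; "qvel": joint speeds; "joint_torque": joint torques, N m; "tool_pos": TCP position; "tcp_rot": TCP orientation; "ft_force": force on the tool from outside, world axes, zero at the start; "wrist_torque": the same for the moment, N m; "opening": finger opening in m.
Only numpy, scipy, OpenCV 4.12 (cv2) and the standard library are available. Lean on these libraries where they do the work, as an engineer would, in place of code of your own. Each camera call takes 0.05 s, during which the arm holds its last target.

## Working session

There is one attempt and no reset: what is moved stays moved. The work goes in short steps, Python scripts to look and compute and a tool call to move; the robot and the scene stay as the last step left them, time stands still between calls to the robot, and variables do not carry over. Pictures are saved under pics/ and viewed, and the job is handed in when it is done.

Besides the shell and the picture viewer there is one more tool, called after "Call:" as a command line: name --argument value ..., lists and objects as JSON in quotes. apply_moves: Moves the arm, as the interface text tells. Its arguments: {"type":"object","properties":{"commands":{"type":"array"}},"required":["commands"]}

```bash
ls -la; mkdir -p pics; python3 - <<'E'
from plant import robot
import cv2
print(robot.get_obs()); print([a for a in dir(robot) if a[0]!='_'])
for n in("side","top","wrist"):
    print(n,robot.get_calibration(n))
    cv2.imwrite(f"pics/{n}0.png",robot.capture(n)[:,:,::-1])
E
```

```text
total 12
drwxr-xr-x  3 agent agent 4096 Dec  6 06:15 .
drwxr-xr-x 23 root  root  4096 Dec  6 06:15 ..
drwxr-xr-x  2 agent agent 4096 Dec  6 06:15 pics
{'time_s': 0.0, 'joint_positions': array([-68.45260474,  34.38467572,  -0.14404609,  91.67933786,
         0.1050697 ,  54.02413119,  -4.57303495]), 'qvel': array([-0.1201088 ,  0.00602774,  0.14445188,  0.07230483,  0.08624705,
       -0.00842611,  0.02342857]), 'joint_torque': array([-9.85394763e-04, -7.65077806e+01,  1.49681233e+00, -2.52339524e+01,
       -5.24373434e-02,  1.70419109e-02,  1.71376714e-04]), 'tool_pos': array([0.3170848 , 0.65177003, 0.40386811]), 'tcp_rot': array([[-8.99254924e-01,  4.37424656e-01, -5.01429106e-04],
       [ 4.37424904e-01,  8.99253769e-01, -1.45341862e-03],
       [-1.84849127e-04, -1.52633143e-03, -9.99998818e-01]]), 'ft_force': array([ 0.32702186,  0.45250465, -0.23635208]), 'wrist_torque': array([-0.00855995, -0.08545385,  0.00920381]), 'opening': 0.09297444488764918}
['IKError', 'capture', 'get_calibration', 'get_obs', 'job_done']
side {'intrinsics': array([[371.85653061,   0.        , 318.636
[... 351 characters left out ...]
 [  0.        ,   0.        ,   1.        ]]), 'rvec': array([ 2.18038837, -2.18317003,  0.10780096]), 'tvec': array([-2.85146790e-04,  4.55090783e-01,  1.26916770e+00])}
wrist {'intrinsics': array([[309.70691629,   0.        , 314.76456281],
       [  0.        , 309.70691629, 203.50570114],
       [  0.        ,   0.        ,   1.        ]]), 'hand_eye': array([[-1.56371491e-03, -9.66365480e-01, -2.57167870e-01,
         7.15064122e-02],
       [ 9.99998558e-01, -1.34081457e-03, -1.04210429e-03,
        -3.44155038e-04],
       [ 6.62239188e-04, -2.57169129e-01,  9.66366183e-01,
         2.20324171e-02],
       [ 0.00000000e+00,  0.00000000e+00,  0.00000000e+00,
         1.00000000e+00]])}
```

View pics/side0.png

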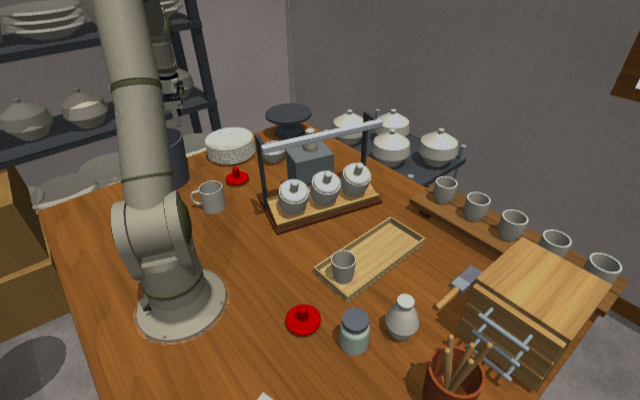

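View pics/top0.png

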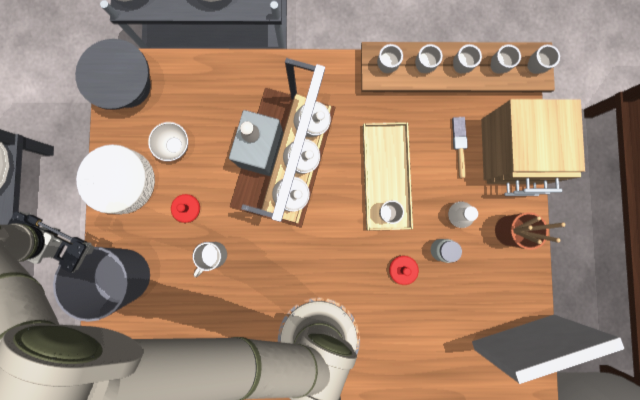

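View pics/wrist0.png

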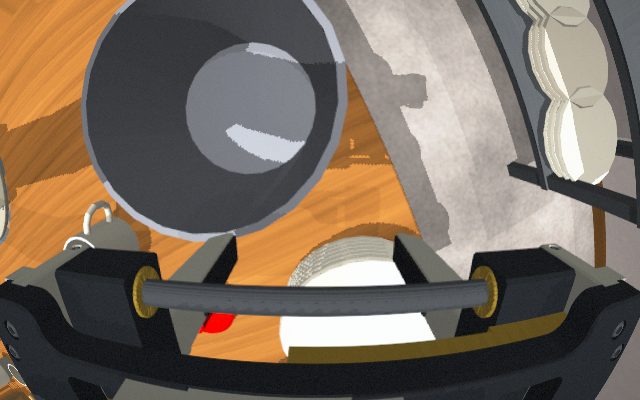

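Call:
apply_moves --commands '[[[0,0,0],[0,0,0],0]]'

```text
schema error: expected a number
```

Call:
apply_moves --commands '[[[0,-2,5],5,0],[[0,-2,5],5,0]]'

```text
time_s: 0.35
tool_pos: [0.3168, 0.6146, 0.4965]
tcp_rot: [[-0.963, 0.271, -0.002], [0.271, 0.963, -0.004], [0.0, -0.004, -1.0]]
ft_force: [0.9, 1.2, 0.2]
opening: 0.0933
```

```bash
python3 - <<'E'
from plant import robot
import numpy as np
np.set_printoptions(precision=4,suppress=True)
o=robot.get_obs()
for k in('time_s','joint_positions','tool_pos','tcp_rot'):print(k,o[k])
E
```

```text
time_s 0.35
joint_positions [-65.5896  27.5971  -2.8735  90.2924   1.506   62.3969   5.4582]
tool_pos [0.3168 0.6146 0.4965]
tcp_rot [[-0.9627  0.2706 -0.0016]
 [ 0.2706  0.9627 -0.0041]
 [ 0.0004 -0.0043 -1.    ]]
```

Call:
apply_moves --commands '[[[0,0,4],-8.5,0],[[0,0,4],-8.5,0],[[0,0,4],-8.5,0],[[0,0,4],-8.5,0],[[0,0,4],-8.5,0],[[0,0,4],-8.5,0],[[0,0,4],-8.5,0],[[0,0,4],-8.5,0],[[0,0,4],-8.5,0],[[0,0,4],-8.5,0]]'

```text
time_s: 1.35
tool_pos: [0.3097, 0.6012, 0.8728]
tcp_rot: [[0.195, 0.981, 0.02], [0.98, -0.196, 0.036], [0.04, 0.013, -0.999]]
ft_force: [1.3, 0.5, -0.8]
opening: 0.093
```

```bash
cat > st.py <<'E'
from plant import robot
import numpy as np
np.set_printoptions(precision=4,suppress=True)
o=robot.get_obs()
for k in('time_s','joint_positions','tool_pos','tcp_rot','ft_force','opening'):print(k,o[k])
z=o['tcp_rot'][:,2];print('lean',np.degrees(np.arccos(-z[2])),'az',np.degrees(np.arctan2(z[1],z[0])),'jaw az',np.degrees(np.arctan2(*o['tcp_rot'][[1,0],1])))
E
python3 st.py
```

```text
time_s 1.35
joint_positions [-75.305   22.9294  15.6622  48.7691  -6.2948 106.5766 -74.1505]
tool_pos [0.3097 0.6012 0.8728]
tcp_rot [[ 0.195   0.9806  0.0203]
 [ 0.98   -0.1957  0.0363]
 [ 0.0396  0.0128 -0.9991]]
ft_force [ 1.307   0.4943 -0.8252]
opening 0.09301217982791271
lean 2.384232689635012 az 60.82722062096661 jaw az -11.284149014434703
```

Call:
apply_moves --commands '[[[0,0,5],0,0],[[0,0,5],0,0],[[0,0,5],0,0],[[0,0,5],0,0]]'

```text
time_s: 1.75
tool_pos: [0.2797, 0.5414, 0.9599]
tcp_rot: [[0.18, 0.98, 0.088], [0.967, -0.192, 0.169], [0.183, 0.054, -0.982]]
ft_force: [0.4, 1.2, -0.3]
opening: 0.0931
```

```bash
python3 st.py
```

```text
time_s 1.75
joint_positions [-79.126   16.9851  20.0196  46.1622  -6.4314 106.6797 -73.7303]
tool_pos [0.2797 0.5414 0.9599]
tcp_rot [[ 0.1796  0.9798  0.0875]
 [ 0.9666 -0.1923  0.1694]
 [ 0.1828  0.0542 -0.9816]]
ft_force [ 0.3784  1.2209 -0.3296]
opening 0.09305085035533615
lean 10.99378642183608 az 62.672082991055824 jaw az -11.101453113553251
```

Call:
apply_moves --commands '[[[1,3,5],0,0],[[1,3,5],0,0],[[1,3,5],0,0],[[1,3,5],0,0],[[0,0,-5],0,0],[[0,0,-5],0,0]]'

```text
time_s: 2.35
tool_pos: [0.2847, 0.584, 0.9121]
tcp_rot: [[0.162, 0.974, 0.157], [0.93, -0.204, 0.307], [0.331, 0.096, -0.939]]
ft_force: [0.8, 1.7, -0.2]
opening: 0.093
```

```bash
python3 st.py
```

```text
time_s 2.35
joint_positions [-81.3175  16.1778  19.5875  54.9963  -5.1906  89.4578 -75.1527]
tool_pos [0.2847 0.584  0.9121]
tcp_rot [[ 0.1618  0.9743  0.157 ]
 [ 0.9296 -0.2038  0.3071]
 [ 0.3312  0.0963 -0.9386]]
ft_force [ 0.7719  1.6808 -0.1677]
opening 0.09298387010656554
lean 20.175437658636763 az 62.91531859450406 jaw az -11.817004058303668
```

Call:
apply_moves --commands '[[[0,0,2],-8.5,0],[[0,0,2],-8.5,0],[[0,0,2],-8.5,0],[[0,0,2],-8.5,0],[[1,2,5],0,0],[[1,2,5],0,0],[[1,2,5],0,0],[[1,2,5],0,0]]'

```text
time_s: 3.15
tool_pos: [0.2911, 0.5843, 1.0442]
tcp_rot: [[0.6, 0.705, 0.378], [0.644, -0.706, 0.294], [0.474, 0.067, -0.878]]
ft_force: [1.2, 0.2, -0.5]
opening: 0.0929
```

```bash
python3 st.py
```

```text
time_s 3.15
joint_positions [ -82.8307   25.5416   39.009    24.0193  -10.0761  106.6789 -100.1255]
tool_pos [0.2911 0.5843 1.0442]
tcp_rot [[ 0.6004  0.7047  0.3781]
 [ 0.644  -0.7064  0.2938]
 [ 0.4741  0.0671 -0.8779]]
ft_force [ 1.2109  0.1658 -0.5246]
opening 0.09293250866425494
lean 28.610513088481376 az 37.849133007183454 jaw az -45.0682166353013
```

Call:
apply_moves --commands '[[[0,0,5],-3,0],[[0,0,5],-3,0],[[0,0,5],-3,0]]'

```text
time_s: 3.45
tool_pos: [0.2724, 0.5331, 1.0941]
tcp_rot: [[0.646, 0.595, 0.479], [0.51, -0.803, 0.309], [0.568, 0.045, -0.822]]
ft_force: [-0.3, -0.1, 0.7]
opening: 0.0932
```

```bash
python3 st.py
```

```text
time_s 3.45
joint_positions [ -87.217    22.8162   48.4735   22.6566   -9.6579  106.6838 -104.6547]
tool_pos [0.2724 0.5331 1.0941]
tcp_rot [[ 0.6457  0.5949  0.4787]
 [ 0.5102 -0.8026  0.3092]
 [ 0.5681  0.0446 -0.8218]]
ft_force [-0.3104 -0.0916  0.6871]
opening 0.09324125459816325
lean 34.7384415230027 az 32.86007869814755 jaw az -53.45249095498823
```

Call:
apply_moves --commands '[[[0,0,5],-3,0],[[0,0,3],-3,0],[[0,0,-5],4,0],[[0,0,-5],4,0]]'

```text
time_s: 3.85
tool_pos: [0.2651, 0.5067, 1.0538]
tcp_rot: [[0.622, 0.592, 0.513], [0.476, -0.806, 0.353], [0.622, 0.024, -0.783]]
ft_force: [1.1, -0.2, 2.3]
opening: 0.0935
```

```bash
python3 st.py
```

```text
time_s 3.85
joint_positions [-107.8264   14.5065   59.2922   45.7848   -0.7665   89.6758 -106.9818]
tool_pos [0.2651 0.5067 1.0538]
tcp_rot [[ 0.6218  0.5921  0.5126]
 [ 0.4757 -0.8055  0.3532]
 [ 0.6221  0.0242 -0.7826]]
ft_force [ 1.0686 -0.1709  2.2543]
opening 0.093457899767679
lean 38.50295773260964 az 34.56856332704933 jaw az -53.68498227326376
```

```bash
python3 - <<'E'
from plant import robot
import cv2
a=robot.capture("top")[:,:,::-1]
cv2.imwrite("pics/top1f.png",a)
cv2.imwrite("pics/top1.png",cv2.resize(a[80:240,220:420],None,fx=4,fy=3.75,interpolation=cv2.INTER_CUBIC)[:600])
a=robot.capture("side")[:,:,::-1]
cv2.imwrite("pics/side1.png",cv2.resize(a[105:305,240:440],None,fx=3,fy=3,interpolation=cv2.INTER_CUBIC))
E
```

```text
(no output)
```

View pics/top1.png

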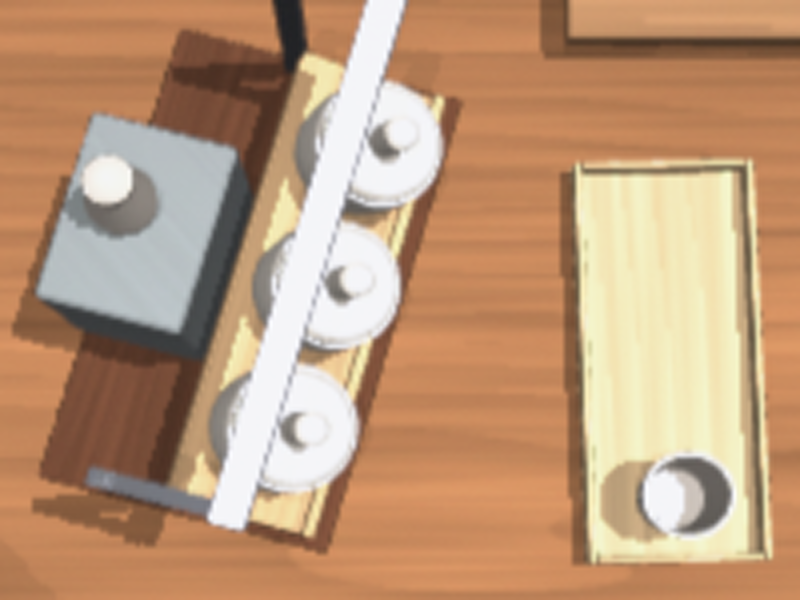

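View pics/side1.png

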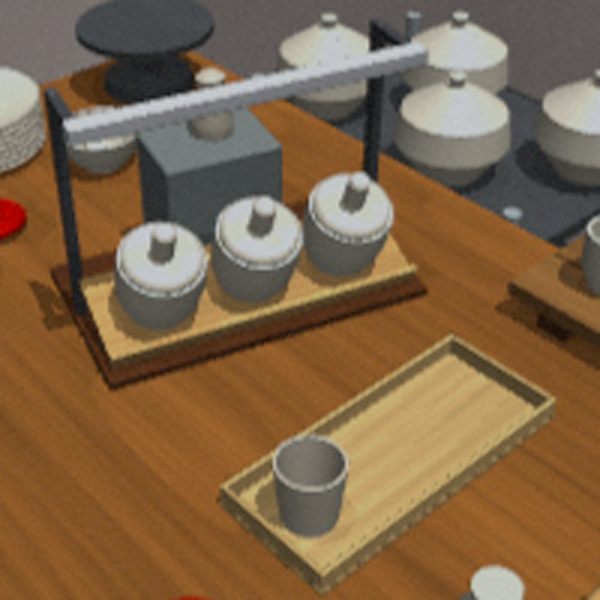

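```bash
cat > sc.py <<'E'
import numpy as np,cv2
from scipy.optimize import least_squares
from plant import robot
C={n:robot.get_calibration(n) for n in("side","top")}
def proj(n,P):
    c=C[n];return cv2.projectPoints(np.array(P,float).reshape(-1,1,3),c['rvec'],c['tvec'],c['intrinsics'],None)[0].reshape(-1,2)
def S(p,q):
    c,s=np.cos(p[2]),np.sin(p[2]);q=np.atleast_2d(q)
    return np.c_[p[0]+c*q[:,0]-s*q[:,1],p[1]+s*q[:,0]+c*q[:,1],q[:,2]]
kn=np.array([[-.0468,y,.1759] for y in(.118,0,-.118)])
barN=np.array([[-.032,.205,.311],[-.008,.205,.311]])
E
python3 - <<'E'
from sc import *
top=np.array([[310,428],[357,280],[402,133]])/[4,3.75]+[220,80]
side=np.array([[163,229],[265,204],[357,179]])/3+[240,105]
barT=np.array([[243,530],[208,522]])/[4,3.75]+[220,80]
def r(p):
    return np.r_[(proj("top",S(p,kn))-top).ravel(),(proj("side",S(p,kn))-side).ravel(),(proj("top",S(p,barN))-barT).ravel()]
s=least_squares(r,[.55,.1,1.29]);print(s.x,np.degrees(s.x[2]));print(r(s.x).reshape(-1,2))
# tray corners: inner floor corners etc. outer rim z=.03
tt=np.array([[577,163],[753,158],[772,558],[592,563]])/[4,3.75]+[220,80]
tr=np.array([[-.0725,.1725,.03]]) 
Q=np.array([[.0725,-.1725,.03],[-.0725,-.1725,.03],[-.0725,.1725,.03],[.0725,.1725,.03]])
def r2(p): return (proj("top",S(p,Q))-tt).ravel()
s2=least_squares(r2,[.5,-.2,1.5]);print(s2.x,np.degrees(s2.x[2]));print(r2(s2.x).reshape(-1,2))
np.save('stand.npy',s.x);np.save('tray.npy',s2.x)
print(S(s.x,[[-.0396,y,.156] for y in(.118,0,-.118)]))
E
```

```text
[0.56795482 0.07137667 1.30098881] 74.54116786334001
[[ 0.745299   -0.01041201]
 [ 0.20878188 -0.54122719]
 [-0.02835312 -0.62312315]
 [-0.27460259  0.62648951]
 [-0.72417281  0.06449225]
 [ 0.19299764  0.02390387]
 [-0.00123924  0.38367415]
 [-0.66168886 -0.07855485]]
[ 0.51407498 -0.22385948  1.59445391] 91.35547944175424
[[-0.462401   -0.46360965]
 [ 0.33055505 -0.11888976]
 [ 0.48998839  0.35432155]
 [-0.35732621  0.19378696]]
[[0.44366858 0.06466173 0.156     ]
 [0.55739961 0.03320931 0.156     ]
 [0.67113063 0.00175689 0.156     ]]
```

Call:
apply_moves --commands '[[[2.5,-4,-1],7.7,0],[[2.5,-4,-1],7.7,0],[[2.5,-4,-1],7.7,0],[[2.5,-4,-1],7.7,0],[[2.5,-4,-1],7.5,0],[[2,-4,-2],0,0],[[2,-4,-2],0,0],[[2,-4,-2],0,0],[[2,-4,-2],0,0],[[2,-4,-2],0,0]]'

```text
time_s: 4.95
tool_pos: [0.4887, 0.106, 0.9082]
tcp_rot: [[0.198, 0.961, 0.195], [0.758, -0.277, 0.591], [0.622, 0.03, -0.783]]
ft_force: [0.5, -0.1, 0.8]
opening: 0.0927
```

```bash
python3 st.py
```

```text
time_s 4.95
joint_positions [-102.6685  -14.1227   73.2599   77.4538  -13.012    78.601   -42.5404]
tool_pos [0.4887 0.106  0.9082]
tcp_rot [[ 0.1985  0.9605  0.195 ]
 [ 0.7578 -0.2766  0.591 ]
 [ 0.6216  0.0305 -0.7828]]
ft_force [ 0.5122 -0.1064  0.7863]
opening 0.09273975889966185
lean 38.484810881023634 az 71.73917419152227 jaw az -16.06244886397643
```

Call:
apply_moves --commands '[[[0.5,-3,-4],0,0],[[0.5,-3,-4],0,0],[[0.5,-3,-4],0,0],[[0,-3,-4],0,0]]'

```text
time_s: 5.35
tool_pos: [0.4918, -0.0088, 0.7508]
tcp_rot: [[0.196, 0.959, 0.205], [0.76, -0.281, 0.587], [0.62, 0.04, -0.783]]
ft_force: [0.3, -0.7, -0.1]
opening: 0.0931
```

```bash
python3 st.py
```

```text
time_s 5.35
joint_positions [-91.1535 -19.7352  73.7963  97.4955 -13.4276  66.0242 -26.888 ]
tool_pos [ 0.4918 -0.0088  0.7508]
tcp_rot [[ 0.1963  0.959   0.2046]
 [ 0.7595 -0.2807  0.5868]
 [ 0.6202  0.0402 -0.7834]]
ft_force [ 0.308  -0.683  -0.0945]
opening 0.09314914806401842
lean 38.42288790185812 az 70.78185080033113 jaw az -16.31420570626289
```

```bash
cat > kin.py <<'E'
import numpy as np, itertools
from scipy.optimize import least_squares
from scipy.spatial.transform import Rotation as R
D=[([-68.4526,34.3847,-.1440,91.6793,.1051,54.0241,-4.5730],[.31708,.65177,.40387],[[-.899255,.437425,-.0005],[.437425,.899254,-.00145],[-.000185,-.001526,-1]]),
([-65.5896,27.5971,-2.8735,90.2924,1.506,62.3969,5.4582],[.3168,.6146,.4965],[[-.9627,.2706,-.0016],[.2706,.9627,-.0041],[.0004,-.0043,-1]]),
([-75.305,22.9294,15.6622,48.7691,-6.2948,106.5766,-74.1505],[.3097,.6012,.8728],[[.195,.9806,.0203],[.98,-.1957,.0363],[.0396,.0128,-.9991]]),
([-81.3175,16.1778,19.5875,54.9963,-5.1906,89.4578,-75.1527],[.2847,.584,.9121],[[.1618,.9743,.157],[.9296,-.2038,.3071],[.3312,.0963,-.9386]]),
([-82.8307,25.5416,39.009,24.0193,-10.0761,106.6789,-100.1255],[.2911,.5843,1.0442],[[.6004,.7047,.3781],[.644,-.7064,.2938],[.4741,.0671,-.8779]]),
([-107.8264,14.5065,59.2922,45.7848,-.7665,89.6758,-106.9818],[.2651,.5067,1.0538],[[.6218,.5921,.5126],[.4757,-.8055,.3532],[.6221,.0242,-.7826]]),
([-102.6685,-14.1227,73.2599,77.4538,-13.012,78.601,-42.5404],[.4887,.106,.9082],[[.1985,.9605,.195],[.7578,-.2766,.591],[.6216,.0305,-.7828]]),
([-91.1535,-19.7352,73.7963,97.4955,-13.4276,66.0242,-26.888],[.4918,-.0088,.7508],[[.1963,.959,.2046],[.7595,-.2807,.5868],[.6202,.0402,-.7834]])]
def fk(q,s,p):
    q=np.radians(q)*s
    o1,o7,d1,L1,L2,L3,a1,a2,a3=p
    Rm=R.from_euler('z',q[0]+o1);t=np.array([0,0,d1.real])
    Rm=Rm*R.from_euler('y',q[1]);t=t+Rm.apply([a1,0,L1])
    Rm=Rm*R.from_euler('z',q[2])*R.from_euler('y',q[3]);t=t+Rm.apply([a2,0,L2])
    Rm=Rm*R.from_euler('z',q[4])*R.from_euler('y',q[5]);t=t+Rm.apply([a3,0,L3])
    Rm=Rm*R.from_euler('z',q[6]+o7)
    return t,Rm
lo=np.array([-147.43,-19.82,-74.19,6.32,-59.91,6.04,-150.56]);hi=np.array([147.43,112.94,73.91,146.72,239.91,106.73,150.56])
if __name__=='__main__':
    best=None
    for s1,s3,s5,s7 in itertools.product([1,-1],repeat=4):
        s=np.array([s1,1,s3,1,s5,1,s7])
        def r(p):
            e=[]
            for q,t,M in D:
                a,B=fk(q,s,p);e+=list(a-t)+list(((B.as_matrix()-np.array(M))*.3).ravel())
            return e
        for o1 in(0,1.5,3,4.5):
          for o7 in (0,1.5,3,4.5):
            w=least_squares(r,[o1,o7,.35,.42,.4,.1,0,0,0],max_nfev=60)
            if best is None or w.cost<best[0]: best=(w.cost,s,w.x)
    print(best);np.savez('kin.npz',s=best[1],p=best[2])
E
python3 kin.py
```

```text
(np.float64(0.0009284295983587867), array([-1,  1, -1,  1, -1,  1, -1]), array([ 6.21865261e+00,  1.51299938e+00,  3.15591252e-01,  5.93368393e-01,
        4.44072006e-01,  1.49711340e-01, -1.10877354e-02, -2.31351862e-03,
       -3.59856109e-02]))
```

```bash
cat > ik.py <<'E'
from kin import *
k=np.load('kin.npz');s,p=k['s'],k['p']
def Rd(lean,az):
    l,a=np.radians(lean),np.radians(az)
    z=np.array([np.sin(l)*np.cos(a),np.sin(l)*np.sin(a),-np.cos(l)]);y=np.array([np.cos(a-np.pi/2),np.sin(a-np.pi/2),0])
    return np.c_[np.cross(y,z),y,z]
def ik(t,M,j3,q0=None):
    out=None
    for q0 in ([q0] if q0 is not None else [[-30,20,j3,110,0,60,-40],[-90,0,j3,100,-10,60,-30],[20,40,j3,110,20,60,-60]]):
        def r(q):
            a,B=fk(q,s,p);return np.r_[(a-t)*10,(R.from_matrix(M).inv()*B).as_rotvec()*3,(q[2]-j3)*.002]
        w=least_squares(r,np.clip(q0,lo+1,hi-1),bounds=(lo,hi))
        if out is None or w.cost<out.cost: out=w
    a,B=fk(out.x,s,p)
    return out.x,np.linalg.norm(a-t)*1e3,np.degrees((R.from_matrix(M).inv()*B).magnitude())
E
python3 - <<'E'
from ik import *
np.set_printoptions(precision=1,suppress=True)
K=np.array([[0.4437,.0647,.163],[.5574,.0332,.163],[.6711,.0018,.163]])
M=Rd(38.5,74.5)
for i in range(3):
  for j3 in (73,60,40,20,0,-20,-40,-60):
    print(i,j3,*ik(K[i]-.167*M[:,2],M,j3))
E
```

```text
0 73 [ 31.9  28.5 -26.7 136.  -59.9  30.1  49.1] 2.2451412434675855 0.7038199171287228
0 60 [ 32.3  28.7 -27.3 136.  -59.9  29.8  49.1] 1.951548763451371 0.6123393648821847
0 40 [ 33.   28.9 -28.2 136.1 -59.9  29.3  49. ] 1.5076122494281892 0.47367332309960847
0 20 [ 33.6  29.1 -29.1 136.2 -59.9  28.8  49. ] 1.0728978259986863 0.3375112065727405
0 0 [ 34.2  29.3 -29.9 136.3 -59.9  28.3  48.9] 0.6471925986788344 0.20383095293378276
0 -20 [ 34.8  29.5 -30.8 136.4 -59.9  27.8  48.9] 0.23027762339826952 0.07260441748881136
0 -40 [ 41.7  32.  -40.  136.9 -54.3  22.9  43.2] 2.235178752103692e-11 6.143116064217504e-12
0 -60 [ 56.5  43.1 -60.  139.1  -9.9  11.7   0.8] 9.447441935152866e-11 8.658099871382482e-11
1 73 [ 12.   32.   -1.1 121.3 -59.9  45.   46.7] 1.0899118856004344 0.4153465985685913
1 60 [ 12.3  32.   -1.4 121.3 -59.9  44.8  46.7] 0.9035488718724896 0.34445257950388225
1 40 [ 12.6  32.   -1.9 121.4 -59.9  44.5  46.7] 0.6168757838344407 0.2352930040768817
1 20 [ 13.   32.   -2.5 121.5 -59.9  44.2  46.7] 0.3302808200976264 0.12604209509804923
1 0 [ 13.4  32.1  -3.  121.5 -59.9  4
[... 363 characters left out ...]
9 -59.9  56.1  41.9] 0.5045304475288209 0.2377834520311116
2 60 [  3.3  39.   11.9 105.9 -59.9  56.   41.9] 0.39859332941870795 0.18786599880119262
2 40 [  3.5  39.   11.6 105.9 -59.9  55.8  41.9] 0.23526685695282798 0.11089472765846645
2 20 [  3.6  39.   11.4 105.9 -59.9  55.7  42. ] 0.0715161008240556 0.0337116465158306
2 0 [ 11.6  38.5  -0.  106.2 -54.1  50.2  37.9] 1.4391127111242578e-10 1.1313763258956633e-11
2 -20 [ 25.6  40.1 -20.  106.9 -41.1  41.4  28. ] 8.899114524108742e-13 4.3587816449774254e-14
2 -40 [ 39.1  45.3 -40.  107.8 -20.4  34.1  10.8] 9.73029886828131e-13 2.8099350109977514e-13
2 -60 [ 50.7  56.  -60.  108.2  14.   32.8 -18.7] 1.764739572081936e-11 7.654372251280724e-12
```

```bash
cat > sim.py <<'E'
from ik import *
from scipy.optimize import lsq_linear
def jac(q):
    J=np.zeros((6,7));a,B=fk(q,s,p)
    for i in range(7):
        d=np.array(q,float);d[i]+=.05;b,C=fk(d,s,p)
        J[:3,i]=(b-a)/np.radians(.05);J[3:,i]=(C*B.inv()).as_rotvec()/np.radians(.05)
    return J,a,B
def step(q,t,M,it=8):
    q=np.array(q,float)
    for _ in range(it):
        J,a,B=jac(q);e=np.r_[t-a,(R.from_matrix(M)*B.inv()).as_rotvec()]
        A=np.r_[J,np.eye(7)*.01];b=np.r_[e,np.zeros(7)]
        w=lsq_linear(A,b,bounds=(np.radians(lo-q)-1e-6,np.radians(hi-q)+1e-6));q=q+np.degrees(w.x)
    a,B=fk(q,s,p)
    return q,np.linalg.norm(a-t)*1e3,np.degrees((R.from_matrix(M)*B.inv()).magnitude())
E
python3 - <<'E'
from sim import *
np.set_printoptions(precision=1,suppress=True)
# replay history check: from sample5 -> 6
q=np.array(D[5][0]);t,B=fk(q,s,p)
for i in range(10):
    t=t+(np.array([2.5,-4,-1]) if i<5 else np.array([2,-4,-2]))/100
    if i<5:B=R.from_euler('z',7.62,degrees=True)*B
    q,e,f=step(q,t,B.as_matrix())
print(q,e,f)
q0=np.array(D[7][0])
for name,seq in {'direct':[[-.5,-1,-4]]*12,'out':[[4,-1,-2]]*6+[[-1,-1,-4]]*8,'right':[[0,-4,-1]]*8+[[1,1,-4]]*10,'down':[[0,0,-5]]*6}.items():
    q=q0;t,B=fk(q,s,p);M=Rd(38.5,74.5)
    print(name)
    for i,d in enumerate(seq):
        t=t+np.array(d)/100;q,e,f=step(q,t,M)
        a,B=fk(q,s,p)
        if i%2: print(a*100,q,'%.1f %.1f'%(e,f))
E
```

```text
[-110.   -19.1   73.5   77.2   -5.6   77.7  -47.8] 4.85722573273506e-13 7.57012104152112e-14
direct
[45.9 -2.3 68. ] [-86.1 -19.8  73.9 106.8 -18.   64.  -19.8] 22.7 0.2
[42.9 -3.6 61.3] [-81.8 -19.8  73.9 115.9 -20.2  57.9 -12.7] 46.9 0.3
[39.4 -4.6 55.7] [-78.  -19.8  73.9 124.  -22.4  52.5  -6.1] 81.5 0.6
[35.8 -5.3 51.1] [-74.7 -19.8  73.9 131.  -24.5  47.9   0. ] 124.8 0.8
[32.3 -5.7 47.4] [-71.7 -19.8  73.9 137.  -26.5  44.2   5.6] 175.2 1.1
[29.  -5.9 44.5] [-69.1 -19.8  73.9 142.  -28.4  41.   10.5] 231.4 1.4
out
[47.7 -0.9 73.3] [-90.  -19.8  73.9 100.  -15.9  67.8 -25.5] 96.7 0.8
[47.4 -1.1 71.6] [-89.1 -19.8  73.9 102.2 -16.1  65.5 -24.2] 184.2 1.4
[47.2 -1.3 70.3] [-88.5 -19.8  73.9 104.  -16.2  63.6 -23.2] 272.3 2.1
[45.3 -2.5 65.3] [-85.1 -19.8  73.9 110.7 -17.8  59.2 -18. ] 282.2 2.1
[43.  -3.5 60.6] [-82.  -19.8  73.9 117.1 -19.5  55.1 -12.9] 300.6 2.1
[40.4 -4.3 56.4] [-79.1 -19.8  73.9 123.1 -21.2  51.2  -8. ] 326.9 2.2
[37.6 -5.  52.7] [-76.5 -19.8  73.9 128.5 -22.9  47.7  -3.3] 360.5 2.3
right
[45.8 -7.6 74. ] [-81.4 -19.8  73.9  98.6 -17.8  74.5 -18.6] 34.8 0.3
[ 42.9 -13.5  72.7] [-72.8 -19.8  73.9  99.9 -18.9  78.3 -11.2] 70.8 0.6
[ 39.8 -18.1  71.8] [-65.4 -19.8  73.9 100.8 -19.1  81.6  -5. ] 116.0 1.0
[ 36.8 -21.8  71.1] [-59.2 -19.8  73.9 101.5 -18.9  84.4   0.1] 168.5 1.5
[ 36.9 -19.3  65.6] [-60.2 -19.8  73.9 109.  -19.3  76.6   1.8] 192.0 1.6
[ 36.6 -16.7  60.8] [-61.6 -19.8  73.9 115.7 -19.9  69.2   3. ] 224.7 1.8
[ 35.9 -14.1  56.7] [-63.3 -19.8  73.9 121.7 -20.8  62.4   3.9] 265.5 2.0
[ 34.9 -11.7  53.3] [-65.2 -19.8  73.9 127.  -21.9  56.2   4.7] 313.2 2.2
[33.7 -9.6 50.5] [-66.9 -19.8  73.9 131.5 -23.2  50.8   5.5] 366.8 2.4
down
[45.8 -0.2 66.5] [-88.4 -19.8  73.9 109.1 -17.8  60.4 -21. ] 34.0 0.3
[42.6  0.4 58.9] [-86.7 -19.8  73.9 119.8 -20.4  51.1 -15.4] 73.7 0.5
[38.9  1.  52.8] [-85.8 -19.8  73.9 128.8 -23.4  43.1 -10.2] 126.5 0.8
```

```bash
cat > fast.py <<'E'
import numpy as np
from ik import s,p,lo,hi,Rd
from scipy.optimize import lsq_linear
from scipy.spatial.transform import Rotation as R
o1,o7,d1,L1,L2,L3,a1,a2,a3=p
def rz(c):
    x,y=np.cos(c),np.sin(c);return np.array([[x,-y,0],[y,x,0],[0,0,1]])
def ry(c):
    x,y=np.cos(c),np.sin(c);return np.array([[x,0,y],[0,1,0],[-y,0,x]])
def fkj(qd):
    q=np.radians(qd)*s;A=[];O=[]
    M=np.eye(3);t=np.zeros(3)
    off=[o1,0,0,0,0,0,o7];post=[np.array([0,0,d1]),np.array([a1,0,L1]),0,np.array([a2,0,L2]),0,np.array([a3,0,L3]),0]
    for i in range(7):
        A.append(M[:,2]*s[i] if i%2==0 else M[:,1]*s[i]);O.append(t)
        M=M@(rz(q[i]+off[i]) if i%2==0 else ry(q[i]))
        if post[i] is not 0: t=t+M@post[i]
    J=np.array([np.r_[np.cross(a,t-o),a] for a,o in zip(A,O)]).T
    return t,M,J
def step(q,t,M,it=3):
    for _ in range(it):
        a,B,J=fkj(q);e=np.r_[t-a,R.from_matrix(M@B.T).as_rotvec()]
        if np.linalg.norm(e)<1e-4:break
        dq=J.T@np.linalg.solve(J@J.T+1e-4*np.eye(6),e)
        qn=q+np.degrees(dq)
        if (qn<lo).any() or (qn>hi).any():
            dq=lsq_linear(np.r_[J,np.eye(7)*.01],np.r_[e,np.zeros(7)],bounds=(np.minimum(np.radians(lo-q),0)-1e-6,np.maximum(np.radians(hi-q),0)+1e-6)).x
            qn=q+np.degrees(dq)
        q=qn
    a,B,_=fkj(q)
    return q,np.linalg.norm(a-t)*1e3,np.degrees(R.from_matrix(M@B.T).magnitude())
def go(q,t0,y0,t1,y1,M0,log=None):
    n=int(max(np.ceil(np.linalg.norm(t1-t0)/.048),np.ceil(abs(y1-y0)/8.4),1))
    we=0;wf=0
    for i in range(1,n+1):
        u=i/n;M=R.from_euler('z',y0+(y1-y0)*u,degrees=True).as_matrix()@M0
        q,e,f=step(q,t0+(t1-t0)*u,M);we=max(we,e);wf=max(wf,f)
    return q,we,wf,n
E
cat > search.py <<'E'
from fast import *
import sys,time
np.set_printoptions(precision=1,suppress=True)
q0=np.array([-91.1535,-19.7352,73.7963,97.4955,-13.4276,66.0242,-26.888])
t0,M0,_=fkj(q0);P=np.array([.5,-.12,.6])
rng=np.random.default_rng(int(sys.argv[1]));res=[];T=time.time()
while time.time()-T<120:
    K=rng.integers(1,4);q=q0;t=t0;y=0;W=[];n=0;bad=False
    for k in range(K+1):
        if k<K:
            az=np.radians(rng.uniform(-40,80));r=rng.uniform(.3,.9);t1=np.array([r*np.cos(az),r*np.sin(az),rng.uniform(.6,1.1)]);y1=rng.uniform(-120,100)
        else: t1,y1=P,0
        q,we,wf,m=go(q,t,y,t1,y1,M0);n+=m
        # allow transient pos error but not rot error
        if wf>1.5 or we>60: bad=True;break
        W.append(np.r_[t1*100,y1]);t,y=t1,y1
    if bad: continue
    res.append((q[2],n,np.array(W),q))
res.sort(key=lambda r:r[0]);print(len(res))
for r in res[:3]:print(r)
E
for i in 1 2 3 4;do python3 -W ignore search.py $i > s$i.txt & done; wait; cat s?.txt
```

```text
156
(np.float64(-74.18843364084678), 31, array([[ 46.9,   0.6,  60.4, -59.3],
       [ 69.4, -12.4,  91.9,  28.6],
       [ 65.4,  -5.5,  66. ,  48.2],
       [ 50. , -12. ,  60. ,   0. ]]), array([ 79.9,  17.9, -74.2, 108.4, -23.5,  60.3,   2.8]))
(np.float64(-74.04234861762299), 38, array([[ 52.7,  41.6, 108.7, -47.7],
       [ 58.2, -33.6,  92. ,   0.6],
       [ 50. , -12. ,  60. ,   0. ]]), array([ 79.8,  17.9, -74. , 108.4, -23.6,  60.4,   2.9]))
(np.float64(-73.79528593225578), 41, array([[ 16.3,  39.3, 106.1, -85.1],
       [ 73.5,  10.2,  70. , -94.2],
       [ 50. , -12. ,  60. ,   0. ]]), array([ 79.7,  17.7, -73.8, 108.4, -23.8,  60.4,   3.1]))
179
(np.float64(-74.04214537958053), 38, array([[  44.1,  -17.4,  105.5, -113.3],
       [  53.4,  -34.2,   85.4,   18. ],
       [  50. ,  -12. ,   60. ,    0. ]]), array([ 79.8,  17.9, -74. , 108.4, -23.6,  60.4,   2.9]))
(np.float64(-73.36159868180596), 32, array([[ 48.8,  44.8,  84.7, -22.4],
       [ 55. , -24.6,  88.6,  20.5],
       [ 50. , -12. ,  60. ,   0. ]]), array([ 79.4,  17.5, -73.4, 108.3, -24.1,  60.6,   3.4]))
(np
[... 923 characters left out ...]
.8,  -15.7,   73.2, -115.1],
       [  51.9,   62.6,   98.4,  -61. ],
       [  68.3,   12.5,   68.8,  -48.5],
       [  50. ,  -12. ,   60. ,    0. ]]), array([ 79.5,  17.6, -73.6, 108.4, -23.9,  60.5,   3.3]))
(np.float64(-63.5502167649804), 44, array([[ 10.3,  37.8,  97.2, -89. ],
       [ 82.4,  -2.4,  86.6, -79.5],
       [ 53.5, -24.7,  79. , -36.2],
       [ 50. , -12. ,  60. ,   0. ]]), array([ 73.5,  13.7, -63.6, 108. , -29.2,  63.1,   8.5]))
(np.float64(-62.68533243601158), 48, array([[ 43.5,   8.8,  82.1, -71.6],
       [ 63.9, -31. ,  64.5, -90.1],
       [ 66.4,  25.6, 101.2,  20.6],
       [ 50. , -12. ,  60. ,   0. ]]), array([ 72.9,  13.4, -62.7, 108. , -29.5,  63.3,   8.8]))
```

```bash
cat > search2.py <<'E'
from fast import *
import sys,time
np.set_printoptions(precision=1,suppress=True)
V=np.array([8.9,8.9,12,12,12.6,12.6,12.6])
q0=np.array([-91.1535,-19.7352,73.7963,97.4955,-13.4276,66.0242,-26.888])
t0,M0,_=fkj(q0);P=np.array([.5,-.12,.6])
def route(W):
    q=q0;t=t0;y=0;n=0;worst=0
    for w in W:
        t1,y1=w[:3]/100,w[3]
        m=int(max(np.ceil(np.linalg.norm(t1-t)/.045),np.ceil(abs(y1-y)/8.4),1))
        for i in range(1,m+1):
            u=i/m;M=R.from_euler('z',y+(y1-y)*u,degrees=True).as_matrix()@M0
            qn,e,f=step(q,t+(t1-t)*u,M)
            worst=max(worst,(abs(qn-q)/V).max());q=qn
            if f>1 or e>50: return None
        n+=m;t,y=t1,y1
    return q,n,worst
if __name__=='__main__':
    rng=np.random.default_rng(int(sys.argv[1]));res=[];T=time.time()
    while time.time()-T<200:
        K=rng.integers(1,4);W=[]
        for k in range(K):
            az=np.radians(rng.uniform(-40,80));r=rng.uniform(.4,.9)
            W.append(np.r_[np.round([100*r*np.cos(az),100*r*np.sin(az),rng.uniform(60,110)]),round(rng.uniform(-100,80))])
        W.append(np.array([50,-12,60,0]))
        o=route(W)
        if o and -68<o[0][2]<-15: res.append((o[2]*10+o[1],o[2],o[1],np.array(W),o[0]))
    res.sort(key=lambda r:r[0]);print(len(res))
    for r in res[:3]:print(r)
E
for i in 1 2 3 4;do python3 -W ignore search2.py $i > s$i.txt & done; wait; cat s?.txt
```

```text
24
(np.float64(60.57426429858978), np.float64(1.2574264298589781), 48, array([[ 10.,  51., 100., -51.],
       [ 80.,   6.,  77., -99.],
       [ 50., -12.,  60.,   0.]]), array([ 37.4,   8. , -20. , 107. , -38.6,  69.3,  17.4]))
(np.float64(70.37731809360824), np.float64(2.037731809360824), 50, array([[ 14.,  46., 104., -43.],
       [ 53.,  63.,  90.,  29.],
       [ 70.,  51.,  99., -24.],
       [ 50., -12.,  60.,   0.]]), array([ 33.4,   7.8, -15.5, 107. , -39.2,  69.7,  18. ]))
(np.float64(74.07701984021347), np.float64(2.7077019840213463), 47, array([[ 30.,  30., 100.,  10.],
       [ 72.,  22.,  84., -57.],
       [ 70.,   2.,  61.,  76.],
       [ 50., -12.,  60.,   0.]]), array([ 49.1,   8.7, -33.1, 107.2, -36.7,  67.9,  15.7]))
29
(np.float64(46.25503929154966), np.float64(1.4255039291549656), 32, array([[  41.,   16.,   69.,  -76.],
       [  82.,   17.,   62., -100.],
       [  50.,  -12.,   60.,    0.]]), array([ 54.2,   9.2, -39.1, 107.3, -35.7,  67.2,  14.8]))
(np.float64(50.522696928337254), np.float64(2.3522696928337257), 27, array([[ 43., -13., 103., -71.],
       
[... 1141 characters left out ...]
., -13.,  92.,  15.],
       [ 25.,  36.,  87., -47.],
       [ 80.,  16.,  83., -88.],
       [ 50., -12.,  60.,   0.]]), array([ 58.8,   9.9, -44.5, 107.5, -34.6,  66.5,  13.8]))
(np.float64(65.98518701500024), np.float64(0.8985187015000239), 57, array([[ 31., -26.,  92.,   6.],
       [ 14.,  62.,  91.,  49.],
       [ 81.,   6.,  74.,  -4.],
       [ 50., -12.,  60.,   0.]]), array([ 34.7,   7.9, -17. , 107. , -39. ,  69.6,  17.8]))
(np.float64(67.08022598213991), np.float64(3.2080225982139905), 35, array([[ 26.,  33.,  86.,  35.],
       [ 60.,  20.,  88.,  11.],
       [ 79.,  18.,  74.,  52.],
       [ 50., -12.,  60.,   0.]]), array([ 44.4,   8.4, -27.8, 107.1, -37.5,  68.5,  16.5]))
```

Call:
apply_moves --commands '[[[-0.8,1.7,-0.6],-7.6,0],[[-0.8,1.7,-0.6],-7.6,0],[[-0.8,1.7,-0.6],-7.6,0],[[-0.8,1.7,-0.6],-7.6,0],[[-0.8,1.7,-0.6],-7.6,0],[[-0.8,1.7,-0.6],-7.6,0],[[-0.8,1.7,-0.6],-7.6,0],[[-0.8,1.7,-0.6],-7.6,0],[[-0.8,1.7,-0.6],-7.6,0],[[-0.8,1.7,-0.6],-7.6,0]]'

```text
time_s: 6.35
tool_pos: [0.4202, 0.1481, 0.6967]
tcp_rot: [[0.786, 0.073, 0.614], [0.075, -0.997, 0.023], [0.613, 0.028, -0.789]]
ft_force: [-0.4, 0.4, -0.1]
opening: 0.0928
```

```bash
python3 st.py
```

```text
time_s 6.35
joint_positions [ -40.1086   -7.2328    6.0062  111.2748   27.8723   45.8857 -133.4115]
tool_pos [0.4202 0.1481 0.6967]
tcp_rot [[ 0.7862  0.0735  0.6136]
 [ 0.0751 -0.9969  0.0231]
 [ 0.6134  0.0279 -0.7893]]
ft_force [-0.372   0.3578 -0.1195]
opening 0.09280566861057886
lean 37.8793606804091 az 2.160440779896178 jaw az -85.78593801877673
```

```bash
cat > s3.py <<'E'
from fast import *
np.set_printoptions(precision=1,suppress=True)
import itertools
q0=np.array([-40.1086,-7.2328,6.0062,111.2748,27.8723,45.8857,-133.4115])
t0,M0,_=fkj(q0)
def run(W,v=False):
    q=q0;t=t0;y=0;n=0;we=wf=0
    for w in W:
        q,e,f,m=go(q,t,y,np.array(w[:3])/100,w[3],M0);n+=m;we=max(e,we);wf=max(f,wf)
        if v:print(w,q,'%.1f %.1f'%(e,f))
        t,y=np.array(w[:3])/100,w[3]
    return q,n,we,wf
print(run([[50,-12,60,73]]))
best=[]
for x,y,z,w in itertools.product([50,60,70,80],[-20,-5,10,25],[60,75,90],[-20,0,20,40]):
    q,n,e,f=run([[x,y,z,w],[50,-14,60,73]])
    if -65<q[2]<-30 and e<10 and f<1: best.append((n,[x,y,z,w],q,e,f))
best.sort(key=lambda b:b[0])
for b in best[:10]:print(b)
E
python3 -W ignore s3.py
```

```text
(array([-37.9,  17. ,  70.3, 106. , -51.6,  86.7,  33.2]), 9, np.float64(0.022470644465395075), np.float64(0.002671376934757372))
(20, [80, 25, 60, 0], array([ 53.6,  10.6, -36.9, 105.4, -33.5,  71.2,  17.4]), np.float64(0.029595632019140044), np.float64(0.003572515618234455))
(21, [80, 10, 60, -20], array([ 52.7,  10.5, -35.9, 105.4, -33.7,  71.3,  17.6]), np.float64(0.021901798605159933), np.float64(0.0039701776868555395))
(21, [80, 25, 60, -20], array([ 58.9,  11.4, -43.4, 105.6, -32.2,  70.3,  16.1]), np.float64(0.03387527580601189), np.float64(0.005063114269845414))
```

Call:
apply_moves --commands '[[[4.2,1.1,-1.1],-1.2,0],[[4.2,1.1,-1.1],-1.2,0],[[4.2,1.1,-1.1],-1.2,0],[[4.2,1.1,-1.1],-1.2,0],[[4.2,1.1,-1.1],-1.2,0],[[4.2,1.1,-1.1],-1.2,0],[[4.2,1.1,-1.1],-1.2,0],[[4.2,1.1,-1.1],-1.2,0],[[4.2,1.1,-1.1],-1.2,0]]'

```text
time_s: 7.25
tool_pos: [0.801, 0.2458, 0.596]
tcp_rot: [[0.788, -0.108, 0.606], [-0.068, -0.994, -0.089], [0.612, 0.028, -0.79]]
ft_force: [0.2, 0.5, 0.7]
opening: 0.0929
```

```bash
python3 st.py
```

```text
time_s 7.25
joint_positions [ -31.1776   30.6885   11.8927   76.4617   18.7643   41.7596 -128.887 ]
tool_pos [0.801  0.2458 0.596 ]
tcp_rot [[ 0.788  -0.1083  0.6061]
 [-0.0685 -0.9937 -0.0885]
 [ 0.6119  0.0283 -0.7904]]
ft_force [0.2165 0.4578 0.707 ]
opening 0.09292888923783187
lean 37.77370804828826 az -8.308808783897843 jaw az -96.21819742402893
```

```bash
sed -e 's/^q0=.*/q0=np.array([-31.1776,30.6885,11.8927,76.4617,18.7643,41.7596,-128.887])/' -e '/^print/,$d' s3.py > s4.py; cat >> s4.py <<'E'
for w in ([50,-14,60,80.7],):
    run([w,[41,-10,45,80.7],[42,-5,31,80.7],[53,-10,35,80.7],[53,-9,30,80.7]],True)
run([[80,-14,60,80.7],[50,-14,60,80.7],[41,-10,45,80.7]],True)
run([[80,24.6,60,80.7],[50,-14,60,80.7],[41,-10,45,80.7]],True)
run([[60,-24.6,60,0],[50,-14,60,80.7],[41,-10,45,80.7]],True)
E
python3 -W ignore s4.py
```

```text
[50, -14, 60, 80.7] [ 51.5   9.9 -34.2 105.9 -34.6  69.8  16.1] 0.0 0.0
[41, -10, 45, 80.7] [ 52.   10.8 -34.9 128.1 -42.1  51.5  32. ] 0.0 0.0
[42, -5, 31, 80.7] [ 44.   29.6 -40.7 136.5 -54.9  22.7  45. ] 0.0 0.0
[53, -10, 35, 80.7] [ 38.6  29.7 -31.2 120.7 -40.9  36.   30.6] 0.0 0.0
[53, -9, 30, 80.7] [ 37.8  35.2 -32.5 122.7 -43.5  28.9  35. ] 0.0 0.0
[80, -14, 60, 80.7] [ 35.3  40.4 -44.9  68.2  -9.3  69.  -11.5] 0.0 0.0
[50, -14, 60, 80.7] [ 69.2  13.2 -56.3 106.5 -29.4  66.5  11. ] 0.0 0.0
[41, -10, 45, 80.7] [ 70.5  14.8 -57.1 128.8 -36.   46.8  25.4] 0.0 0.0
[80, 24.6, 60, 80.7] [  6.8  38.8 -42.7  71.3  -3.3  51.7 -36.5] 0.0 0.0
[50, -14, 60, 80.7] [ 71.9  14.1 -59.9 106.6 -28.1  65.8   9.7] 0.0 0.0
[41, -10, 45, 80.7] [ 73.2  15.9 -60.8 128.9 -34.3  45.7  23.6] 0.0 0.0
[60, -24.6, 60, 0] [ 21.5  13.9  -2.4 102.7 -13.7  26.9 -66.1] 0.0 0.0
[50, -14, 60, 80.7] [ 42.7   9.2 -24.1 105.8 -36.3  71.   17.7] 0.0 0.0
[41, -10, 45, 80.7] [ 43.    9.9 -24.8 127.9 -43.9  53.   33.9] 0.0 0.0
```

Call:
apply_moves --commands '[[[0,-3.9,0],8.1,0],[[0,-3.9,0],8.1,0],[[0,-3.9,0],8.1,0],[[0,-3.9,0],8.1,0],[[0,-3.9,0],8.1,0],[[0,-3.9,0],8.1,0],[[0,-3.9,0],8.1,0],[[0,-3.9,0],8.1,0],[[0,-3.9,0],8.1,0],[[0,-3.9,0],8.1,0]]'

```text
time_s: 8.25
tool_pos: [0.7975, -0.1396, 0.5953]
tcp_rot: [[0.22, 0.952, 0.215], [0.762, -0.305, 0.571], [0.609, 0.038, -0.792]]
ft_force: [-0.3, -0.2, -0.2]
opening: 0.093
```

```bash
python3 st.py
```

```text
time_s 8.25
joint_positions [ 35.2454  40.684  -48.2767  66.8215  -5.8605  68.0722 -16.6386]
tool_pos [ 0.7975 -0.1396  0.5953]
tcp_rot [[ 0.22    0.9516  0.2147]
 [ 0.7621 -0.3051  0.5711]
 [ 0.609   0.038  -0.7923]]
ft_force [-0.3378 -0.1535 -0.2233]
opening 0.09296417125744888
lean 37.6018630649299 az 69.3964418684709 jaw az -17.776048252512208
```

Call:
apply_moves --commands '[[[-4.1,0.1,-1],0.3,0],[[-4.1,0.1,-1],0.3,0],[[-4.1,0.1,-1],0.3,0],[[-4.1,0.1,-1],0.3,0],[[-4.1,0.1,-1],0.3,0],[[-4.1,0.1,-1],0.3,0],[[-4.1,0.1,-1],0.3,0],[[-4.1,0.1,-1],0.3,0],[[-4.1,0.1,-1],0,0],[[-2,1,-3],0,0]]'

```text
time_s: 9.25
tool_pos: [0.4096, -0.1157, 0.4753]
tcp_rot: [[0.192, 0.961, 0.197], [0.772, -0.272, 0.574], [0.606, 0.042, -0.795]]
ft_force: [1.0, -0.3, -1.2]
opening: 0.0929
```

```bash
python3 st.py; python3 - <<'E'
from plant import robot
import cv2
cv2.imwrite("pics/wrist2.png",robot.capture("wrist")[:,:,::-1])
E
```

```text
time_s 9.25
joint_positions [ 73.1932  22.3439 -68.1753 123.026  -23.7057  43.0523   9.7528]
tool_pos [ 0.4096 -0.1157  0.4753]
tcp_rot [[ 0.192   0.9614  0.1969]
 [ 0.7722 -0.2718  0.5742]
 [ 0.6056  0.0418 -0.7947]]
ft_force [ 0.9818 -0.2658 -1.2343]
opening 0.09286971505828545
lean 37.37670834760413 az 71.07323826253587 jaw az -15.787480214952557
```

View pics/wrist2.png

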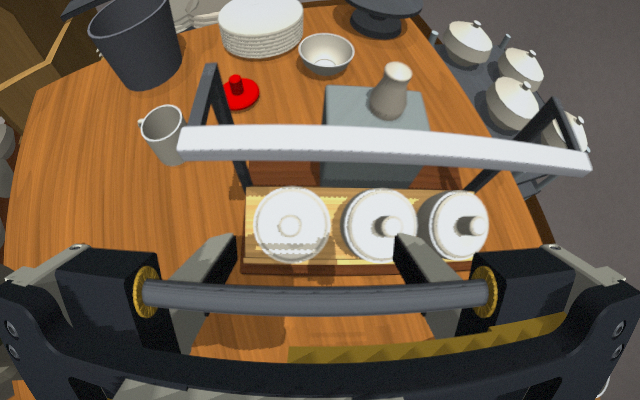

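```bash
cat > wc.py <<'E'
import numpy as np
from plant import robot
c=robot.get_calibration("wrist");K=c['intrinsics'];H=c['hand_eye']
def wproj(P,o):
    Pt=(np.atleast_2d(P)-o['tool_pos'])@o['tcp_rot'];Pc=(Pt-H[:3,3])@H[:3,:3]
    r=np.hypot(Pc[:,0],Pc[:,1]);th=np.arctan2(r,Pc[:,2])
    return np.c_[K[0,2]+K[0,0]*th*Pc[:,0]/r,K[1,2]+K[1,1]*th*Pc[:,1]/r]
E
python3 - <<'E'
from wc import *; from sc import *
o=robot.get_obs();p=np.load('stand.npy')
print(wproj(S(p,kn),o)); print(wproj(S(p,[[-.032,.205,.291],[-.008,.205,.311],[-.032,-.205,.291]]),o))
im=cv2.imread('pics/wrist2.png');cv2.imwrite('pics/w2c.png',cv2.resize(im[180:275,240:500],None,fx=3,fy=3,interpolation=cv2.INTER_CUBIC))
E
```

```text
[[295.11390357 224.33420362]
 [400.44008531 224.57997441]
 [487.41593874 223.52221848]]
[[184.66045043 159.13669712]
 [182.77293929 120.3553384 ]
 [590.76593753 174.81527441]]
```

View pics/w2c.png

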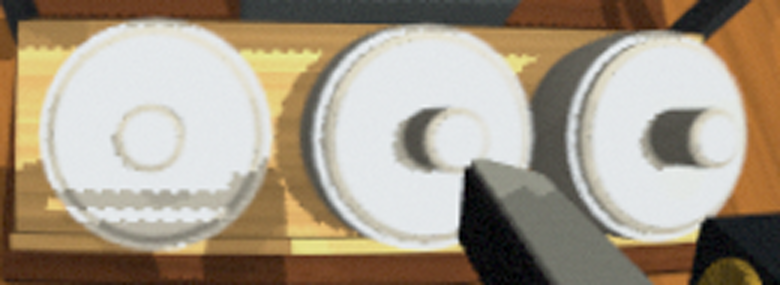

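```bash
python3 - <<'E'
from wc import *; from sc import *
o=robot.get_obs();im=robot.capture("wrist")[:,:,::-1]
p=np.load('stand.npy');print(o['tool_pos'],o['qvel'])
q=wproj(S(p,kn),o);print(q)
im=cv2.resize(im[180:275,240:500],None,fx=3,fy=3,interpolation=cv2.INTER_CUBIC)
for u in q:cv2.circle(im,tuple(int(v) for v in (u-[240,180])*3),3,(0,0,255),-1)
cv2.imwrite('pics/w3c.png',im)
np.save('w3tool.npy',np.c_[o['tcp_rot'],o['tool_pos']])
E
```

```text
[ 0.40589995 -0.11411759  0.47041591] [-2.52770592  0.91000084  1.47307704 -4.79700553  2.0040647   7.19512814
 -3.81768014]
[[295.11390357 224.33420362]
 [400.44008531 224.57997441]
 [487.41593874 223.52221848]]
```

View pics/w3c.png

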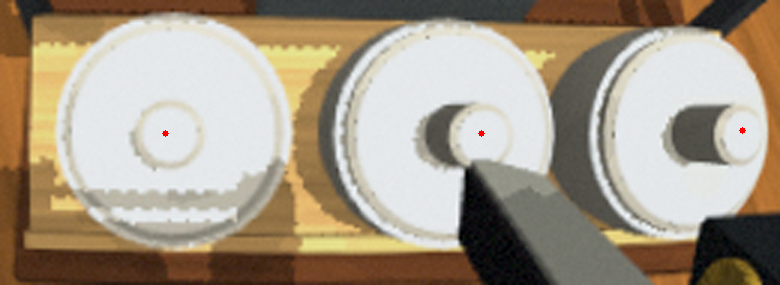

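```bash
cat > tgt.py <<'E'
from sc import *
import sys
np.set_printoptions(precision=2,suppress=True)
def report(i,up=.007,back=0.,dy=0.):
    p=np.load('stand.npy');o=robot.get_obs();M=o['tcp_rot']
    h=.031+up
    G=S(p,[[-.029-h*np.sin(np.radians(20)),.118*(1-i)+dy,.127+h*np.cos(np.radians(20))]])[0]
    T=G-(.167+back)*M[:,2]
    xs=np.array([np.cos(p[2]),np.sin(p[2]),0]);ys=np.array([-np.sin(p[2]),np.cos(p[2]),0])
    d=T-o['tool_pos']
    print('t',o['time_s'],'delta cm',d*100,'stand x,y mm',d@xs*1e3,d@ys*1e3,'z',d[2]*1e3,'opening',o['opening']*1e3,'F xyz_stand',o['ft_force']@xs,o['ft_force']@ys,o['ft_force'][2],'jaw az err',np.degrees(np.arctan2(M[1,1],M[0,1])-p[2])+90,'lean',np.degrees(np.arccos(-M[2,2])))
if __name__=='__main__': report(int(sys.argv[1]),*[float(a) for a in sys.argv[2:]])
E
python3 tgt.py 0 .007 .06
```

```text
t 9.35 delta cm [ -0.79   4.58 -12.91] stand x,y mm 42.07599122216945 19.787620380573458 z -129.05385626620009 opening 93.00162998160637 F xyz_stand 0.11619588626138493 -0.6151210581202639 0.7768712028178789 jaw az err -0.10852834045473969 lean 37.38511176319354
```

Call:
apply_moves --commands '[[[-0.2,0.6,-4],0,0],[[-0.2,1,-3.5],0,0],[[-0.2,1.5,-3],0,0],[[-0.2,1.5,-2.4],0,0],[[0,0,0],0,0]]'

```text
time_s: 9.85
tool_pos: [0.4037, -0.0656, 0.3419]
tcp_rot: [[0.191, 0.964, 0.186], [0.771, -0.265, 0.58], [0.608, 0.033, -0.793]]
ft_force: [-0.2, 0.3, 0.2]
opening: 0.0926
```

```bash
python3 tgt.py 0 .007 0; python3 - <<'E'
from wc import *; from sc import *
o=robot.get_obs();im=robot.capture("wrist")[:,:,::-1].copy();print(o['joint_positions'])
p=np.load('stand.npy')
q=wproj(S(p,kn),o);print(q)
for u in q[:1]:cv2.circle(im,tuple(int(v) for v in u),2,(0,0,255),-1)
cv2.imwrite('pics/w4.png',im)
E
```

```text
t 9.85 delta cm [ 0.82  3.12 -4.67] stand x,y mm 32.24930787903861 0.42203243045970495 z -46.74735935669355 opening 92.64378696306093 F xyz_stand 0.18475516065506617 0.30672819530739864 0.18613360451700445 jaw az err 0.10061941895814641 lean 37.50902926356221
[ 57.56649735  34.30385869 -61.67046558 134.75597563 -21.13348496
  18.0474502    8.37763738]
[[313.16716951 230.22321032]
 [475.78222353 229.43222171]
 [576.88686494 226.21235964]]
```

View pics/w4.png

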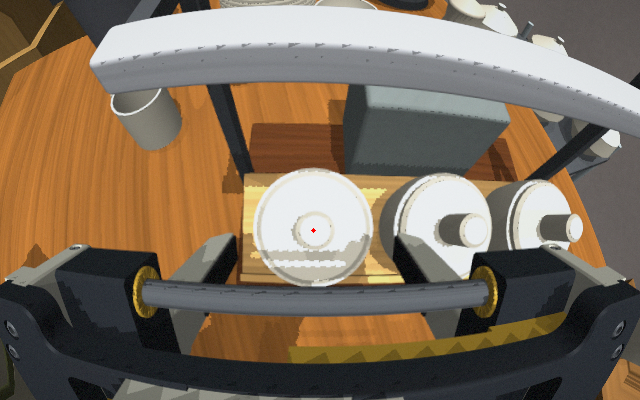

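Call:
apply_moves --commands '[[[0.3,1.1,-1.6],0,0],[[0.3,1.1,-1.6],0,0],[[0.2,0.9,-1.5],0,0],[[0,0,0],0,100]]'

```text
time_s: 10.3
tool_pos: [0.4105, -0.0344, 0.2955]
tcp_rot: [[0.19, 0.964, 0.186], [0.773, -0.264, 0.577], [0.606, 0.034, -0.795]]
ft_force: [-0.3, -1.4, 0.2]
opening: 0.0886
```

```bash
python3 tgt.py 0; python3 st.py; python3 - <<'E'
from plant import robot
import cv2
cv2.imwrite('pics/w5.png',cv2.resize(robot.capture("wrist")[180:330,200:430,::-1],None,fx=3,fy=3))
E
```

```text
t 10.3 delta cm [0.14 0.04 0.  ] stand x,y mm 0.7581870485093409 -1.217105612921684 z 0.020032998253260992 opening 88.57396890431816 F xyz_stand -1.449662935070156 -0.11253000240540306 0.1511135173856425 jaw az err 0.12825348211136145 lean 37.3395688812139
time_s 10.3
joint_positions [ 49.4522  39.4693 -58.4657 137.5753 -21.2542   7.6712   7.613 ]
tool_pos [ 0.4105 -0.0344  0.2955]
tcp_rot [[ 0.1903  0.9639  0.1865]
 [ 0.7727 -0.2642  0.5772]
 [ 0.6056  0.0342 -0.7951]]
ft_force [-0.2779 -1.4272  0.1511]
opening 0.08857396890431816
lean 37.3395688812139 az 72.09682330568256 jaw az -15.33057865454863
```

View pics/w5.png

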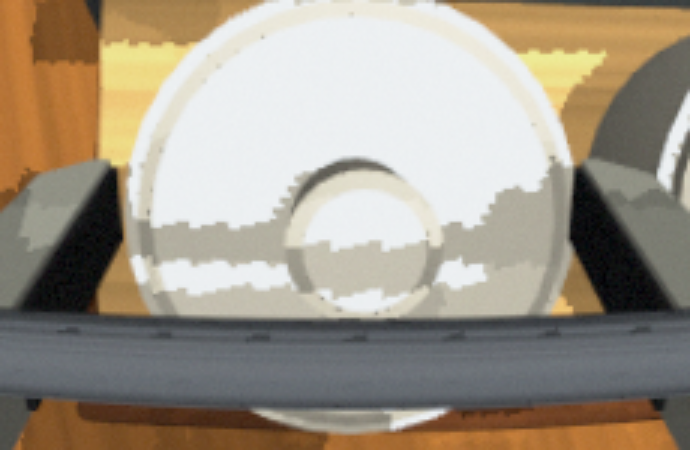

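Call:
apply_moves --commands '[[[0.1,0,0],0,160],[[0,0,0],0,160],[[0,0,0],0,160],[[0,0,0],0,160],[[0,0,0],0,160]]'

```text
time_s: 10.85
tool_pos: [0.4081, -0.034, 0.2949]
tcp_rot: [[0.19, 0.965, 0.183], [0.775, -0.262, 0.576], [0.603, 0.033, -0.797]]
ft_force: [-0.1, -0.3, 0.1]
opening: 0.0455
```

```bash
python3 tgt.py 0; python3 - <<'E'
from plant import robot
import cv2
cv2.imwrite('pics/w6.png',cv2.resize(robot.capture("wrist")[180:330,200:430,::-1],None,fx=3,fy=3))
E
```

```text
t 10.85 delta cm [0.44 0.01 0.09] stand x,y mm 1.314096793830614 -4.2105431749954105 z 0.8954767798986518 opening 45.51035965005073 F xyz_stand -0.30599115988137193 0.026198873678365642 0.13971010109788184 jaw az err 0.29131954811981586 lean 37.17104201414505
```

View pics/w6.png

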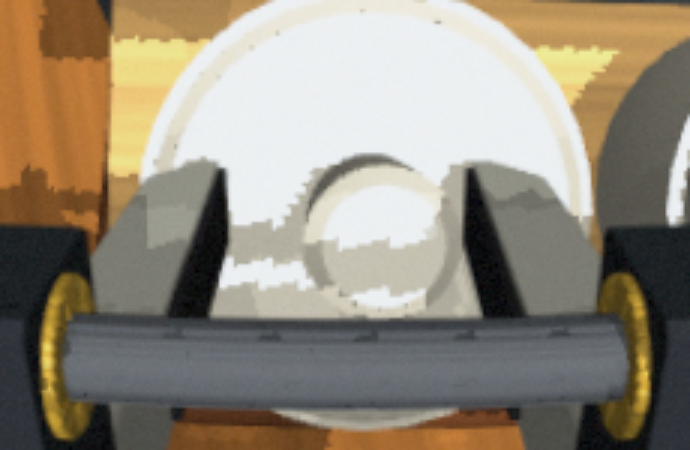

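```bash
python3 st.py
```

```text
time_s 10.9
joint_positions [ 49.3543  39.405  -58.3946 137.8503 -21.1969   7.5811   7.5887]
tool_pos [ 0.408  -0.0339  0.2948]
tcp_rot [[ 0.1896  0.9647  0.1828]
 [ 0.7746 -0.2614  0.5759]
 [ 0.6034  0.0324 -0.7968]]
ft_force [ 0.9831 -0.3777  0.4463]
opening 0.0415610528042034
lean 37.1742593014394 az 72.38625074323241 jaw az -15.16155680121864
```

Call:
apply_moves --commands '[[[0.4,0,0.1],0,150],[[0,0,0],0,150]]'

```text
time_s: 11.1
tool_pos: [0.4127, -0.0337, 0.2959]
tcp_rot: [[0.189, 0.965, 0.183], [0.774, -0.261, 0.576], [0.604, 0.033, -0.797]]
ft_force: [0.1, 0.2, -0.3]
opening: 0.0387
```

```bash
python3 tgt.py 0;python3 st.py
```

```text
t 11.1 delta cm [-0.03 -0.01 -0.01] stand x,y mm -0.17106637484622947 0.23183535065607144 z -0.11241531293199047 opening 38.74643575998153 F xyz_stand 0.237337244111096 -0.0590703077754795 -0.31963525605886184 jaw az err 0.2939111071737983 lean 37.19295097892117
time_s 11.1
joint_positions [ 49.0911  39.3257 -58.1394 137.2769 -21.1829   8.0552   7.5182]
tool_pos [ 0.4127 -0.0337  0.2959]
tcp_rot [[ 0.1893  0.9647  0.1833]
 [ 0.7745 -0.2615  0.576 ]
 [ 0.6036  0.0329 -0.7966]]
ft_force [ 0.1202  0.213  -0.3196]
opening 0.03874643575998153
lean 37.19295097892117 az 72.34890181193252 jaw az -15.164921029486194
```

Call:
apply_moves --commands '[[[0,0,0],0,172],[[0,0,0],0,178],[[0,0,0],0,178]]'

```text
time_s: 11.4
tool_pos: [0.4122, -0.0339, 0.2957]
tcp_rot: [[0.19, 0.965, 0.183], [0.775, -0.262, 0.576], [0.603, 0.033, -0.797]]
ft_force: [1.0, -0.6, -0.1]
opening: 0.0282
```

```bash
python3 tgt.py 0;python3 - <<'E'
from plant import robot
import cv2
cv2.imwrite('pics/w7.png',cv2.resize(robot.capture("wrist")[180:330,200:430,::-1],None,fx=3,fy=3))
E
```

```text
t 11.4 delta cm [0.02 0.   0.01] stand x,y mm 0.09075543640242512 -0.21374076782588056 z 0.09545356850509945 opening 28.20933266740272 F xyz_stand -0.31188204115688595 -1.1118133865733468 -0.07956263388186673 jaw az err 0.2826169413315256 lean 37.17884118266879
```

View pics/w7.png

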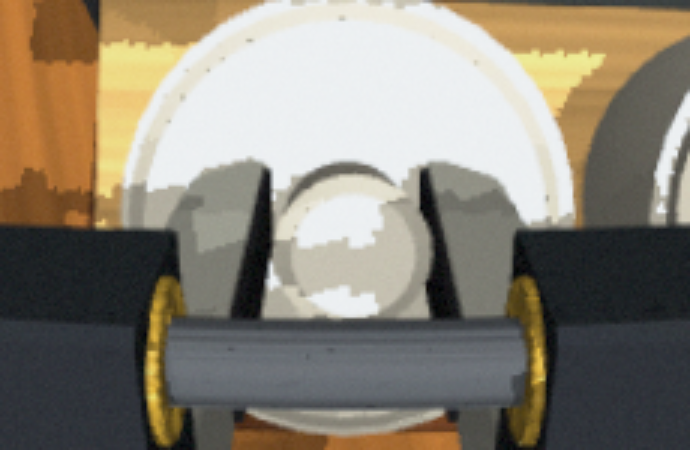

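Call:
apply_moves --commands '[[[0,0,0],0,183],[[0,0,0],0,188],[[0,0,0],0,195],[[0,0,0],0,210]]'

```text
time_s: 11.85
tool_pos: [0.4121, -0.0338, 0.2959]
tcp_rot: [[0.19, 0.965, 0.183], [0.774, -0.261, 0.576], [0.603, 0.032, -0.797]]
ft_force: [-0.8, -3.5, 6.5]
opening: 0.0257
```

```bash
python3 tgt.py 0;python3 st.py
```

```text
t 11.85 delta cm [ 0.04 -0.   -0.01] stand x,y mm 0.11256390317191682 -0.4178489099823644 z -0.09607087000751413 opening 25.734684323541067 F xyz_stand -3.5690487111965234 -0.1394687623451445 6.4920566901471055 jaw az err 0.2934844864753927 lean 37.18030884246289
time_s 11.85
joint_positions [ 49.1324  39.3095 -58.159  137.3341 -21.1896   8.0621   7.5128]
tool_pos [ 0.4121 -0.0338  0.2959]
tcp_rot [[ 0.1898  0.9647  0.1828]
 [ 0.7745 -0.2615  0.576 ]
 [ 0.6035  0.0322 -0.7967]]
ft_force [-0.8169 -3.4771  6.4921]
opening 0.025734684323541066
lean 37.18030884246289 az 72.39786056545329 jaw az -15.165347650184598
```

Call:
apply_moves --commands '[[[0.1,-0.03,0],0,210],[[0,0,0],0,210]]'

```text
time_s: 12.05
tool_pos: [0.4125, -0.0339, 0.2958]
tcp_rot: [[0.19, 0.965, 0.181], [0.774, -0.26, 0.577], [0.604, 0.031, -0.797]]
ft_force: [-2.1, -3.3, 7.2]
opening: 0.0258
```

```bash
python3 tgt.py 0
```

```text
t 12.05 delta cm [ 0.03 -0.    0.  ] stand x,y mm 0.04565071392275029 -0.3399872329292489 z 0.008619213069771536 opening 25.769302460231252 F xyz_stand -3.726807594263785 1.126174903580219 7.17250229635273 jaw az err 0.366112047726034 lean 37.18078249324759
```

Call:
apply_moves --commands '[[[0.1,-0.03,0],0,210],[[0,0,0],0,210]]'

```text
time_s: 12.25
tool_pos: [0.4129, -0.034, 0.2957]
tcp_rot: [[0.189, 0.965, 0.179], [0.774, -0.259, 0.577], [0.604, 0.03, -0.797]]
ft_force: [-3.9, -3.6, 6.9]
opening: 0.0258
```

```bash
python3 tgt.py 0
```

```text
t 12.25 delta cm [ 0.02 -0.    0.01] stand x,y mm 0.020263275016559806 -0.1697879268718769 z 0.0946189428930877 opening 25.7922789794428 F xyz_stand -4.45971231287034 2.7848233649308782 6.929232028331637 jaw az err 0.4330221665613294 lean 37.17872045491375
```

Call:
apply_moves --commands '[[[0.1,-0.03,0],0,210],[[0.1,-0.03,0],0,210],[[0,0,0],0,210]]'

```text
time_s: 12.55
tool_pos: [0.4136, -0.0342, 0.2956]
tcp_rot: [[0.189, 0.966, 0.176], [0.775, -0.257, 0.578], [0.604, 0.027, -0.797]]
ft_force: [-9.8, -4.0, 12.5]
opening: 0.0257
```

```bash
python3 tgt.py 0;python3 st.py
```

```text
t 12.55 delta cm [0.01 0.   0.02] stand x,y mm 0.03340747932763425 -0.1178114088742992 z 0.16511136826369288 opening 25.650213120827367 F xyz_stand -6.507823132986539 8.367145706284964 12.465994750279796 jaw az err 0.5748979120790096 lean 37.169340320737746
time_s 12.55
joint_positions [ 48.9835  39.3352 -57.881  137.023  -21.0768   8.7293   7.5421]
tool_pos [ 0.4136 -0.0342  0.2956]
tcp_rot [[ 0.1891  0.9661  0.1757]
 [ 0.7745 -0.2568  0.5781]
 [ 0.6036  0.0268 -0.7969]]
ft_force [-9.7991 -4.0422 12.466 ]
opening 0.025650213120827367
lean 37.169340320737746 az 73.09189080929173 jaw az -14.883934224580981
```

Call:
apply_moves --commands '[[[0,-0.03,0.1],0,210],[[0,-0.03,0.1],0,210],[[0,0,0],0,210]]'

```text
time_s: 12.85
tool_pos: [0.4162, -0.0357, 0.2977]
tcp_rot: [[0.19, 0.965, 0.183], [0.775, -0.262, 0.576], [0.603, 0.033, -0.797]]
ft_force: [0.3, 0.5, -2.0]
opening: 0.0255
```

```bash
python3 tgt.py 0
```

```text
t 12.85 delta cm [-0.37  0.19 -0.19] stand x,y mm 0.81497325369814 4.097444418764871 z -1.943886570435538 opening 25.535503964946468 F xyz_stand 0.5633989562326442 -0.16107678727228836 -2.001291844008411 jaw az err 0.2880075077447515 lean 37.17664345248234
```

Call:
apply_moves --commands '[[[0.1,-0.03,0],0,210],[[0.1,-0.03,0],0,210],[[0,0,0],0,210]]'

```text
time_s: 13.15
tool_pos: [0.4183, -0.0362, 0.2977]
tcp_rot: [[0.19, 0.965, 0.183], [0.774, -0.261, 0.576], [0.604, 0.032, -0.797]]
ft_force: [0.2, 0.4, -1.7]
opening: 0.0256
```

```bash
python3 tgt.py 0
```

```text
t 13.15 delta cm [-0.58  0.24 -0.19] stand x,y mm 0.7620651864096473 6.243831028032218 z -1.896290816187196 opening 25.6092786824843 F xyz_stand 0.43823688980164227 -0.08020772012731935 -1.7361299901245835 jaw az err 0.2938714741549404 lean 37.18547807885211
```

Clearly moving freely beyond 6 mm: loose. Continue to the stop.

Call:
apply_moves --commands '[[[0.1,-0.03,0],0,210],[[0.1,-0.03,0],0,210],[[0,0,0],0,210]]'

```text
time_s: 13.45
tool_pos: [0.4198, -0.0367, 0.2976]
tcp_rot: [[0.19, 0.965, 0.182], [0.775, -0.261, 0.576], [0.603, 0.032, -0.797]]
ft_force: [-0.9, 0.0, -1.2]
opening: 0.0256
```

```bash
python3 tgt.py 0
```

```text
t 13.45 delta cm [-0.72  0.28 -0.19] stand x,y mm 0.8063096569117032 7.658529099264851 z -1.8539665648376613 opening 25.59370301662192 F xyz_stand -0.22993128838522303 0.8645639194909682 -1.1500120532519098 jaw az err 0.3392794154612204 lean 37.179543028142916
```

Call:
apply_moves --commands '[[[0.1,-0.03,0],0,210],[[0.1,-0.03,0],0,210],[[0,0,0],0,210]]'

```text
time_s: 13.75
tool_pos: [0.4207, -0.0369, 0.2975]
tcp_rot: [[0.189, 0.966, 0.179], [0.775, -0.259, 0.577], [0.604, 0.029, -0.797]]
ft_force: [-5.5, 0.1, 1.5]
opening: 0.0257
```

```bash
python3 tgt.py 0
```

```text
t 13.75 delta cm [-0.75  0.28 -0.17] stand x,y mm 0.751808994931953 7.952235415813862 z -1.7184279699203886 opening 25.72969065933596 F xyz_stand -1.362634827878657 5.350303236943125 1.452670513858763 jaw az err 0.4703137110656712 lean 37.173914355425815
```

Call:
apply_moves --commands '[[[-0.3,0.08,0],0,210],[[-0.3,0.08,0],0,210],[[-0.05,-0.2,0.5],0,210],[[-0.1,-0.3,0.9],0,210],[[-0.1,-0.4,1.1],0,210],[[-0.1,-0.5,1.4],0,210],[[-0.1,-0.7,2],0,210],[[0,0,0],0,210]]'

```text
time_s: 14.55
tool_pos: [0.4121, -0.0575, 0.3587]
tcp_rot: [[0.189, 0.964, 0.186], [0.776, -0.263, 0.574], [0.602, 0.036, -0.797]]
ft_force: [-0.3, -0.1, -1.3]
opening: 0.0256
```

```bash
python3 tgt.py 0;python3 st.py; python3 - <<'E'
from plant import robot
import cv2
cv2.imwrite('pics/w8.png',robot.capture("wrist")[:,:,::-1])
cv2.imwrite('pics/s8.png',cv2.resize(robot.capture("side")[105:305,240:440,::-1],None,fx=3,fy=3))
E
```

```text
t 14.55 delta cm [-0.02  2.4  -6.29] stand x,y mm 23.099480364412855 6.550973266971538 z -62.86813085749965 opening 25.62429248883533 F xyz_stand -0.20090868427259118 0.20415317021758764 -1.344588729553425 jaw az err 0.20142545131456302 lean 37.1153199246152
time_s 14.55
joint_positions [ 56.796   32.1879 -61.8139 133.2666 -22.0674  20.2109   7.53  ]
tool_pos [ 0.4121 -0.0575  0.3587]
tcp_rot [[ 0.1891  0.9641  0.1863]
 [ 0.7755 -0.263   0.5739]
 [ 0.6023  0.036  -0.7974]]
ft_force [-0.2503 -0.1392 -1.3446]
opening 0.02562429248883533
lean 37.1153199246152 az 72.01565650291644 jaw az -15.25740668534543
```

View pics/w8.png

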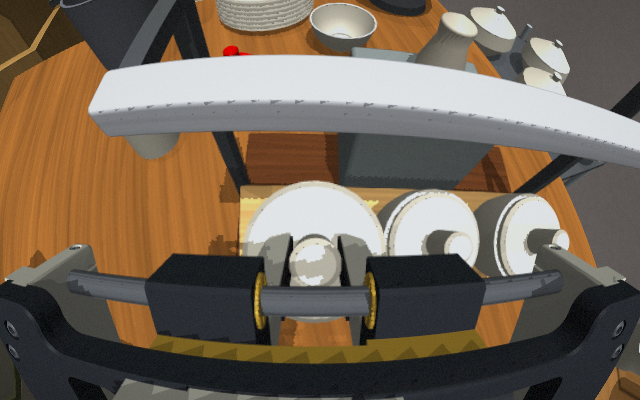

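View pics/s8.png

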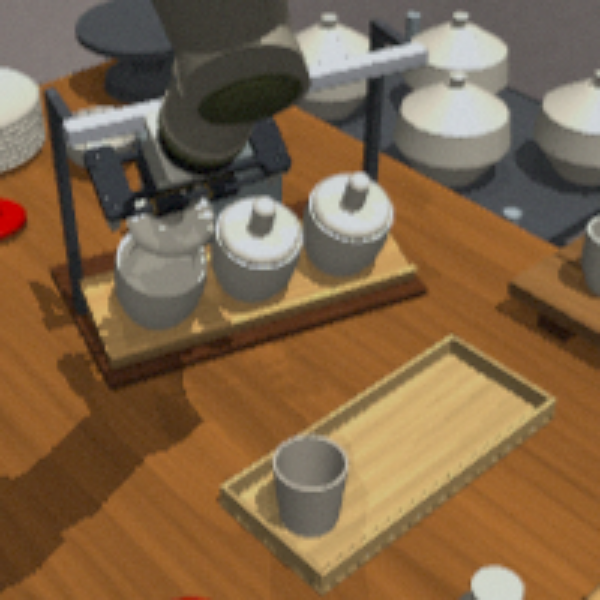

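```bash
sed -e 's/^q0=.*/q0=np.array([56.796,32.1879,-61.8139,133.2666,-22.0674,20.2109,7.53])/' -e '/^print/,$d' s3.py > s5.py; cat >> s5.py <<'E'
print(t0)
run([[41.5,-15,42,0],[55,-30,40,0],[59,-34,26,0],[59,-34,19.8,0],[59,-34,30,0],[52,-20,40,0],[52.5,-6.5,29.5,0]],True)
E
python3 -W ignore s5.py
python3 - <<'E'
from sc import *
# bystanders rough: backproject top px base
def bp(u,z,n="top"):
    c=C[n];Rm=cv2.Rodrigues(c['rvec'])[0];o=-Rm.T@c['tvec'];d=Rm.T@np.linalg.inv(c['intrinsics'])@[u[0],u[1],1];return o+d*(z-o[2])/d[2]
print('beaker',bp((391,212),.08),'vase',bp((463,214),.12),'slip',bp((447,251),.1))
E
```

```text
[ 0.5 -0.   0.4]
[41.5, -15, 42, 0] [ 79.4  27.  -67.2 128.3 -19.3  40.   15.3] 0.0 0.0
[55, -30, 40, 0] [ 67.9  40.5 -53.2 104.7  -7.3  51.1  11.8] 0.0 0.0
[59, -34, 26, 0] [ 62.2  53.7 -46.  100.9  -1.5  43.4  14.8] 0.0 0.0
[59, -34, 19.8, 0] [ 60.9  58.5 -43.8 101.4   0.2  38.7  16.3] 0.0 0.0
[59, -34, 30, 0] [ 63.   50.7 -47.5 100.1  -2.6  46.6  13.8] 0.0 0.0
[52, -20, 40, 0] [ 66.7  36.  -57.3 115.4 -11.2  41.9   9.3] 0.0 0.0
[52.5, -6.5, 29.5, 0] [ 49.5  43.5 -52.4 125.8 -11.7  17.4   4.7] 0.0 0.0
beaker [ 0.3953986  -0.22067585  0.08      ] vase [ 0.38749374 -0.42554495  0.12      ] slip [ 0.27842807 -0.38156584  0.1       ]
```

Call:
apply_moves --commands '[[[0,-1.5,1],0,210],[[0.1,-3,2],0,210],[[0.2,-3,2],0,210],[[2,-2.5,0.5],0,210],[[2.5,-3,-0.5],0,210],[[2.7,-3,-0.5],0,210],[[2.7,-3,-0.5],0,210],[[2.7,-3,-0.5],0,210],[[2.5,-2,-0.5],0,210],[[1,-1,-2],0,210]]'

```text
time_s: 15.65
tool_pos: [0.5782, -0.3084, 0.3663]
tcp_rot: [[0.189, 0.964, 0.186], [0.775, -0.263, 0.575], [0.603, 0.035, -0.797]]
ft_force: [-0.9, 0.9, -1.8]
opening: 0.0254
```

```bash
python3 st.py
```

```text
time_s 15.65
joint_positions [ 60.3782  43.5174 -49.0506  99.631   -7.5664  50.2896  10.3952]
tool_pos [ 0.5782 -0.3084  0.3663]
tcp_rot [[ 0.1894  0.9642  0.1858]
 [ 0.7747 -0.263   0.5751]
 [ 0.6033  0.0351 -0.7967]]
ft_force [-0.8929  0.9107 -1.827 ]
opening 0.02535008373249799
lean 37.18115183694638 az 72.09067233289284 jaw az -15.257954874908004
```

Call:
apply_moves --commands '[[[0.4,-1,-4],0,210],[[0.4,-1,-4],0,210],[[0,-0.6,-2.5],0,210],[[0,0,0],0,210]]'

```text
time_s: 16.05
tool_pos: [0.5824, -0.3332, 0.2563]
tcp_rot: [[0.194, 0.965, 0.178], [0.772, -0.262, 0.579], [0.605, 0.025, -0.796]]
ft_force: [-0.2, 1.2, -2.5]
opening: 0.0254
```

```bash
python3 st.py; python3 - <<'E'
from plant import robot
import cv2
cv2.imwrite('pics/s9.png',cv2.resize(robot.capture("side")[165:315,280:480,::-1],None,fx=4,fy=4,interpolation=cv2.INTER_CUBIC))
E
```

```text
time_s 16.05
joint_positions [ 59.2709  51.9275 -45.4926 100.3886  -3.829   43.9314  13.4976]
tool_pos [ 0.5824 -0.3332  0.2563]
tcp_rot [[ 0.1936  0.9648  0.178 ]
 [ 0.7725 -0.2618  0.5786]
 [ 0.6048  0.0255 -0.796 ]]
ft_force [-0.1822  1.1502 -2.4863]
opening 0.02539660373351143
lean 37.25228096064152 az 72.90020753707961 jaw az -15.180732023476462
```

View pics/s9.png

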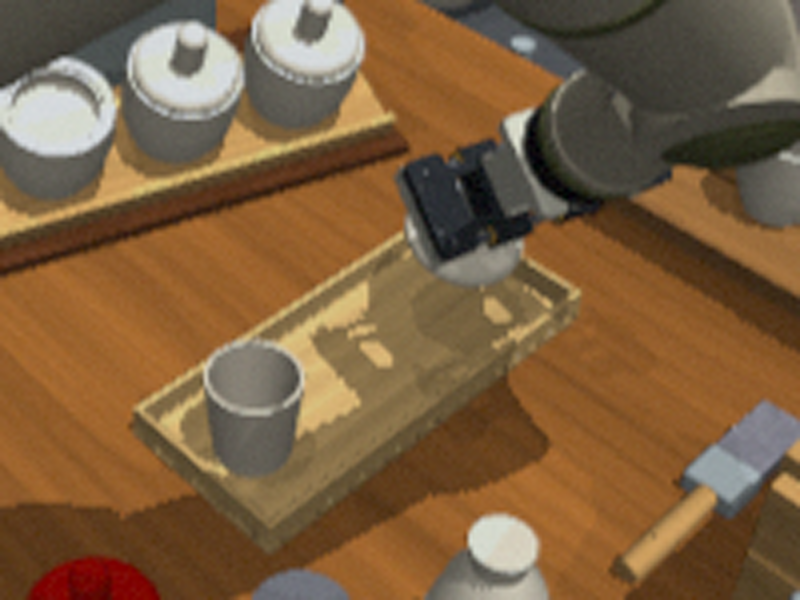

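Call:
apply_moves --commands '[[[0.8,-0.5,-1.5],0,210],[[0,0,-1.8],0,210],[[0,0,-1],0,210],[[0,0,-0.3],0,210],[[0,0,0],0,210]]'

```text
time_s: 16.6
tool_pos: [0.5914, -0.3376, 0.2153]
tcp_rot: [[0.19, 0.965, 0.182], [0.774, -0.261, 0.577], [0.604, 0.032, -0.797]]
ft_force: [0.5, -0.9, -2.7]
opening: 0.0257
```

```bash
python3 st.py; python3 - <<'E'
from plant import robot
import cv2
cv2.imwrite('pics/w10.png',robot.capture("wrist")[:,:,::-1])
E
```

```text
time_s 16.6
joint_positions [ 58.2399  55.2824 -44.2182  99.7413  -2.4704  41.3772  14.4287]
tool_pos [ 0.5914 -0.3376  0.2153]
tcp_rot [[ 0.1898  0.9648  0.182 ]
 [ 0.7742 -0.2611  0.5766]
 [ 0.6038  0.0315 -0.7965]]
ft_force [ 0.5188 -0.9079 -2.7174]
opening 0.02574205281791964
lean 37.20123054906123 az 72.47846748194581 jaw az -15.14161292820077
```

View pics/w10.png

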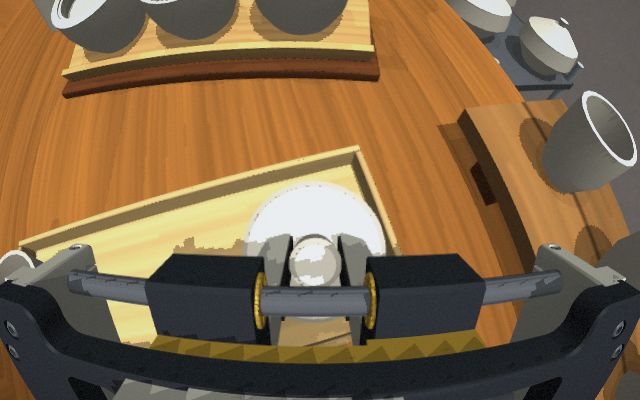

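Call:
apply_moves --commands '[[[-1,0,-0.5],0,210],[[0,0,-0.5],0,210],[[0,0,-0.3],0,210],[[0,0,-0.2],0,210],[[0,0,0],0,210]]'

```text
time_s: 17.15
tool_pos: [0.5816, -0.3378, 0.2004]
tcp_rot: [[0.19, 0.965, 0.183], [0.774, -0.261, 0.576], [0.604, 0.032, -0.797]]
ft_force: [-0.2, 0.3, -2.3]
opening: 0.0252
```

```bash
python3 st.py|grep -v joint
```

```text
time_s 17.15
tool_pos [ 0.5816 -0.3378  0.2004]
tcp_rot [[ 0.1897  0.9647  0.1826]
 [ 0.7744 -0.2613  0.5762]
 [ 0.6036  0.0321 -0.7966]]
ft_force [-0.2094  0.2889 -2.339 ]
opening 0.025236162436099465
lean 37.18916482015429 az 72.41860051387172 jaw az -15.15599035243581
```

Call:
apply_moves --commands '[[[0,0,-0.2],0,210],[[0,0,-0.2],0,210],[[0,0,0],0,210]]'

```text
time_s: 17.45
tool_pos: [0.5818, -0.3374, 0.1974]
tcp_rot: [[0.189, 0.965, 0.183], [0.774, -0.261, 0.577], [0.604, 0.032, -0.796]]
ft_force: [-2.9, -0.6, 4.8]
opening: 0.0258
```

```bash
python3 st.py|grep -v joint
```

```text
time_s 17.45
tool_pos [ 0.5818 -0.3374  0.1974]
tcp_rot [[ 0.189   0.9649  0.1826]
 [ 0.7742 -0.2608  0.5768]
 [ 0.6041  0.0324 -0.7962]]
ft_force [-2.8532 -0.6348  4.8242]
opening 0.025792984065168924
lean 37.22908828562511 az 72.4325228124058 jaw az -15.123828108143885
```

Call:
apply_moves --commands '[[[0.1,0.4,-0.3],0,210],[[0.1,0.5,-0.2],0,210],[[0,0,0],0,210]]'

```text
time_s: 17.75
tool_pos: [0.5844, -0.3284, 0.1929]
tcp_rot: [[0.188, 0.965, 0.184], [0.775, -0.261, 0.576], [0.604, 0.034, -0.796]]
ft_force: [-0.1, -0.8, 6.5]
opening: 0.0253
```

```bash
python3 st.py|grep -v joint
```

```text
time_s 17.75
tool_pos [ 0.5844 -0.3284  0.1929]
tcp_rot [[ 0.1882  0.9647  0.1843]
 [ 0.7747 -0.2611  0.5759]
 [ 0.6037  0.0344 -0.7965]]
ft_force [-0.0517 -0.772   6.4716]
opening 0.025301218365839623
lean 37.20390003455621 az 72.25619361944932 jaw az -15.147071008519566
```

Call:
apply_moves --commands '[[[0.1,0.4,-0.2],0,210],[[0.1,0.3,-0.1],0,210],[[0,0,0],0,210]]'

```text
time_s: 18.05
tool_pos: [0.5863, -0.3217, 0.1897]
tcp_rot: [[0.189, 0.965, 0.184], [0.775, -0.261, 0.576], [0.603, 0.034, -0.797]]
ft_force: [-1.0, -0.9, 5.0]
opening: 0.0258
```

```bash
python3 st.py|grep -v joint; python3 - <<'E'
from plant import robot
import cv2
cv2.imwrite('pics/s11.png',cv2.resize(robot.capture("side")[165:315,320:470,::-1],None,fx=4,fy=4,interpolation=cv2.INTER_CUBIC))
E
```

```text
time_s 18.05
tool_pos [ 0.5863 -0.3217  0.1897]
tcp_rot [[ 0.1886  0.9646  0.1841]
 [ 0.7749 -0.2614  0.5756]
 [ 0.6033  0.0341 -0.7968]]
ft_force [-0.9827 -0.8974  5.0371]
opening 0.025770539031639585
lean 37.17896675337219 az 72.26059482875215 jaw az -15.160546277943402
```

View pics/s11.png

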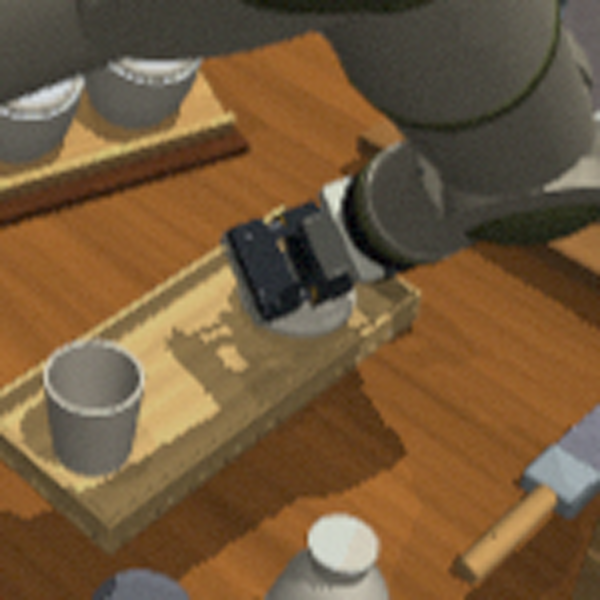

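Call:
apply_moves --commands '[[[0,0,0],0,175],[[0,0,0],0,140],[[0,0,0],0,120],[[-0.2,-0.6,0.8],0,120],[[-0.4,-1.3,1.8],0,120],[[-0.6,-1.8,2.5],0,120],[[-0.6,-1.8,2.5],0,120],[[-0.6,0,3],0,120]]'

```text
time_s: 18.9
tool_pos: [0.5605, -0.3801, 0.2951]
tcp_rot: [[0.193, 0.964, 0.184], [0.774, -0.265, 0.575], [0.603, 0.032, -0.797]]
ft_force: [0.3, -0.7, 0.9]
opening: 0.0494
```

```bash
python3 st.py; python3 - <<'E'
from plant import robot
import cv2
cv2.imwrite('pics/s12.png',cv2.resize(robot.capture("side")[165:315,280:480,::-1],None,fx=4,fy=4,interpolation=cv2.INTER_CUBIC))
cv2.imwrite('pics/w12.png',robot.capture("wrist")[:,:,::-1])
E
```

```text
time_s 18.9
joint_positions [ 63.5657  49.7164 -46.2626  97.7856  -3.9855  50.1443  15.3581]
tool_pos [ 0.5605 -0.3801  0.2951]
tcp_rot [[ 0.1931  0.9637  0.1842]
 [ 0.7744 -0.265   0.5746]
 [ 0.6025  0.0317 -0.7975]]
ft_force [ 0.313  -0.7099  0.8656]
opening 0.0494164290931473
lean 37.11118520007154 az 72.22766254843862 jaw az -15.372892469776739
```

View pics/s12.png

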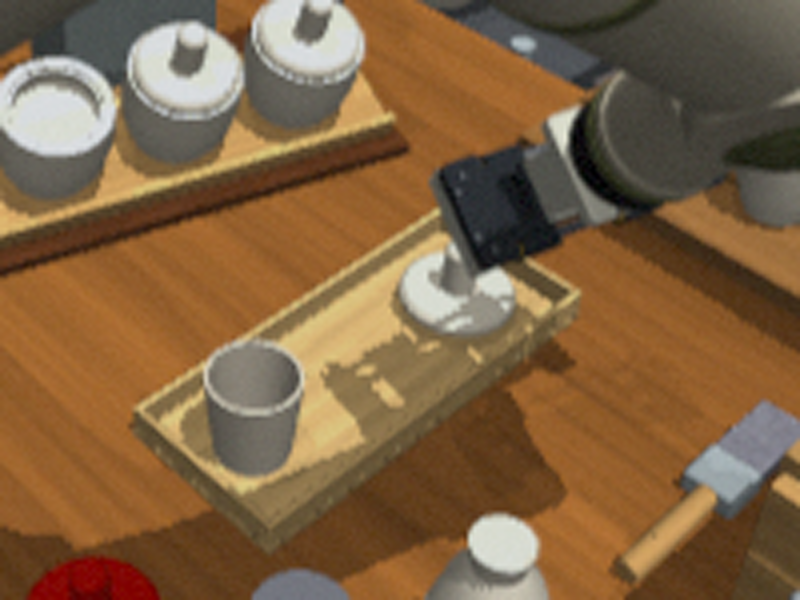

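View pics/w12.png

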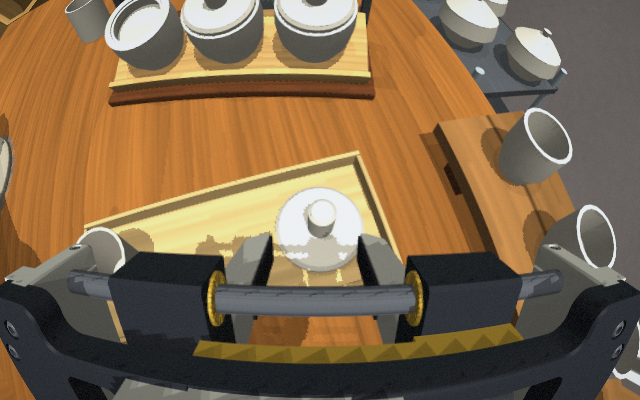

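```bash
python3 tgt.py 1 .007 .06
```

```text
t 19.0 delta cm [-4.73 27.87  4.47] stand x,y mm 256.0241301409898 119.85251984177734 z 44.73860807208485 opening 49.05990243698048 F xyz_stand 0.32452896335691306 0.02166701157403674 0.3204252077507172 jaw az err 0.20865750544201944 lean 37.08805810487898
```

Call:
apply_moves --commands '[[[-0.5,1,4],0,120],[[-0.5,2,3],0,120],[[-0.6,4,0.5],0,120],[[-0.6,4,0],0,120],[[-0.6,4,0],0,120],[[-0.6,4,0],0,120],[[-0.6,4,0],0,120],[[-0.5,2.5,-1.5],0,120],[[-0.2,2,-1.5],0,120],[[0,0,0],0,120]]'

```text
time_s: 20.0
tool_pos: [0.5134, -0.0993, 0.3387]
tcp_rot: [[0.187, 0.966, 0.178], [0.775, -0.256, 0.578], [0.604, 0.03, -0.797]]
ft_force: [1.2, -0.3, 0.9]
opening: 0.0491
```

```bash
python3 tgt.py 1 .007 .0; python3 st.py|grep joint;  python3 - <<'E'
from wc import *; from sc import *
o=robot.get_obs();im=robot.capture("wrist")[:,:,::-1].copy();print(o['qvel'])
p=np.load('stand.npy')
q=wproj(S(p,kn),o);print(q)
for u in q[1:]:cv2.circle(im,tuple(int(v) for v in u),1,(0,0,255),-1)
cv2.imwrite('pics/w13.png',cv2.resize(im[150:300,200:460],None,fx=3,fy=3))
E
```

```text
t 20.0 delta cm [ 1.37  3.37 -4.3 ] stand x,y mm 36.08306312651467 -4.218846082179669 z -42.99324906315199 opening 49.14943683502444 F xyz_stand 0.036855458289427094 -1.2404307086018818 0.9240446907343479 jaw az err 0.5927686592643084 lean 37.19993868137156
joint_positions [ 51.1854  38.3206 -54.0542 121.0603 -14.0406  26.7775   3.9555]
[ 2.31481455 -0.53725165  1.03307307 -3.42032306  0.353978    3.43235289
  0.70000919]
[[151.39545949 217.76873909]
 [321.16456718 222.58622653]
 [483.58348956 223.56956021]]
```

View pics/w13.png

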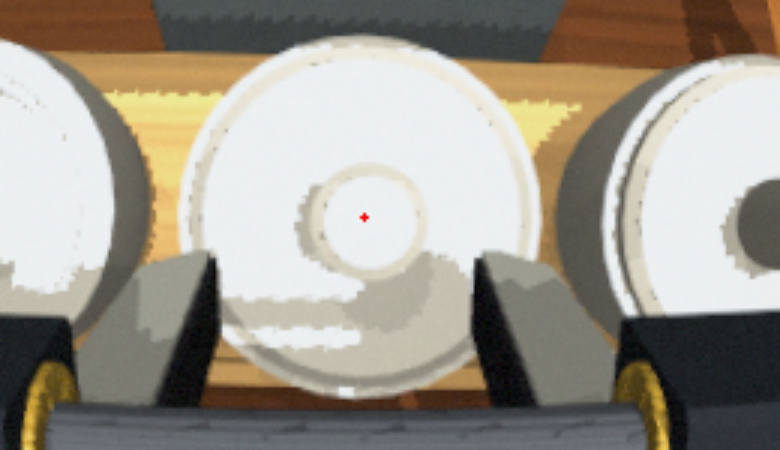

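Call:
apply_moves --commands '[[[0.5,1.2,-1.5],0,120],[[0.5,1.1,-1.4],0,120],[[0,0,0],0,120]]'

```text
time_s: 20.35
tool_pos: [0.525, -0.0789, 0.3101]
tcp_rot: [[0.19, 0.965, 0.182], [0.774, -0.261, 0.577], [0.604, 0.031, -0.796]]
ft_force: [-0.5, -0.6, 0.8]
opening: 0.0493
```

```bash
python3 tgt.py 1 .007 .0; python3 - <<'E'
from wc import *; from sc import *
o=robot.get_obs();im=robot.capture("wrist")[:,:,::-1].copy();print(o['qvel'])
p=np.load('stand.npy')
q=wproj(S(p,kn),o);print(q)
for u in q[1:]:cv2.circle(im,tuple(int(v) for v in u),1,(0,0,255),-1)
cv2.imwrite('pics/w14.png',cv2.resize(im[150:300,200:460],None,fx=3,fy=3))
E
```

```text
t 20.35 delta cm [ 0.14  1.35 -1.44] stand x,y mm 13.393115517505706 2.277783129766767 z -14.369970965478762 opening 49.332915526957805 F xyz_stand -0.6699001329123321 0.3412507134143115 0.8034326720766108 jaw az err 0.3244028965282979 lean 37.207818145390036
[ 1.58982854 -1.35705064 -0.44996381 -0.52792802 -0.18257812  2.2645081
  0.52079754]
[[116.19834929 237.38888256]
 [311.38686991 245.60294016]
 [502.83913252 242.56259335]]
```

View pics/w14.png

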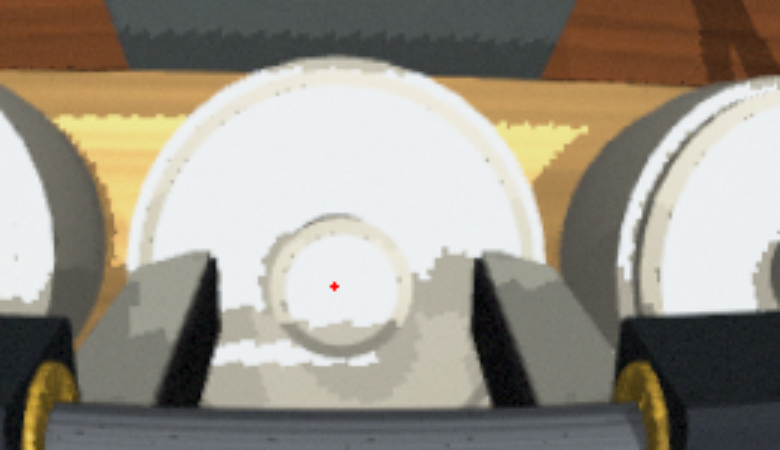

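Call:
apply_moves --commands '[[[0.1,0.7,-0.7],0,140],[[0.1,0.6,-0.7],0,160],[[0,0,0],0,170],[[0,0,0],0,170]]'

```text
time_s: 20.8
tool_pos: [0.5265, -0.0657, 0.2967]
tcp_rot: [[0.189, 0.965, 0.182], [0.775, -0.261, 0.576], [0.603, 0.032, -0.797]]
ft_force: [0.4, 0.4, 0.3]
opening: 0.0317
```

```bash
python3 tgt.py 1 .007 .0 -.001; python3 - <<'E'
from wc import *; from sc import *
o=robot.get_obs();im=robot.capture("wrist")[:,:,::-1].copy();print(o['qvel'],o['joint_positions'])
p=np.load('stand.npy')
q=wproj(S(p,kn),o);print(q)
for u in q[1:]:cv2.circle(im,tuple(int(v) for v in u),1,(0,0,255),-1)
cv2.imwrite('pics/w15.png',cv2.resize(im[180:330,200:430],None,fx=3,fy=3))
E
```

```text
t 20.8 delta cm [ 0.08  0.01 -0.09] stand x,y mm 0.34882709341789414 -0.7339144146916329 z -0.8908376978634669 opening 31.686895848595103 F xyz_stand 0.5178063823052453 -0.22315167145999398 0.29536209551246045 jaw az err 0.32559935184391975 lean 37.17877954604035
[ 0.29699147 -0.30788733 -0.02965216 -0.29383922  0.05978925  0.11766962
  0.03654653] [ 45.24563386  41.96667569 -51.66429484 122.63587297 -13.5662055
  19.36576023   2.6293829 ]
[[102.76366437 253.03301711]
 [316.02727828 265.02396678]
 [521.1309798  257.76541374]]
```

View pics/w15.png

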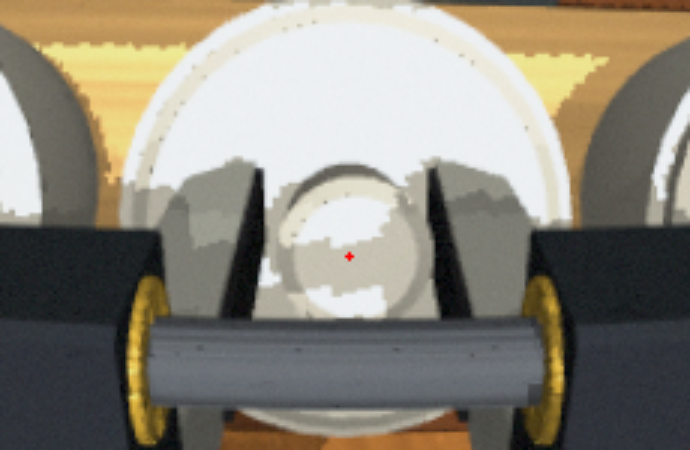

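Call:
apply_moves --commands '[[[0.1,-0.03,0],0,174],[[0,0,0],0,178],[[0,0,0],0,178]]'

```text
time_s: 21.15
tool_pos: [0.5276, -0.0662, 0.2968]
tcp_rot: [[0.19, 0.965, 0.183], [0.775, -0.261, 0.576], [0.603, 0.033, -0.797]]
ft_force: [0.8, -0.3, -1.0]
opening: 0.028
```

```bash
python3 tgt.py 1 .007 .0 -.001; python3 - <<'E'
from plant import robot
import cv2
cv2.imwrite('pics/w16.png',cv2.resize(robot.capture("wrist")[180:330,200:430,::-1],None,fx=3,fy=3))
E
```

```text
t 21.15 delta cm [-0.04  0.07 -0.1 ] stand x,y mm 0.5392304020281118 0.5917622860158971 z -1.0320472907760503 opening 28.00033028217462 F xyz_stand -0.052131343937079244 -0.8023929228704314 -0.9714231613210236 jaw az err 0.2947297986226829 lean 37.175135351526194
```

View pics/w16.png

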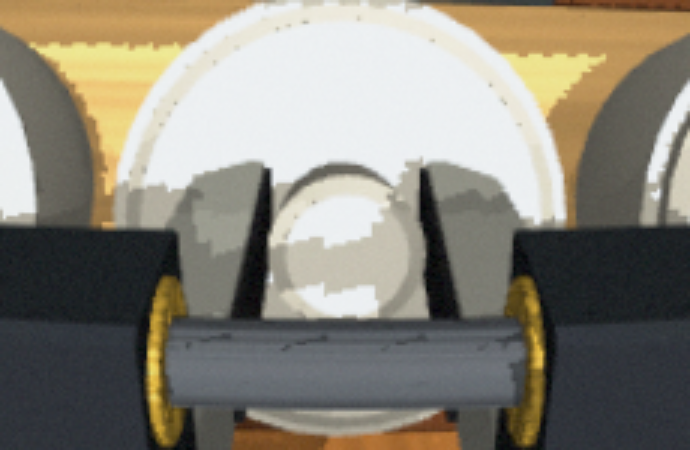

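Call:
apply_moves --commands '[[[0,0,0],0,183],[[0,0,0],0,188],[[0,0,0],0,200],[[0,0,0],0,200]]'

```text
time_s: 21.6
tool_pos: [0.5275, -0.0661, 0.2969]
tcp_rot: [[0.19, 0.965, 0.182], [0.774, -0.261, 0.576], [0.603, 0.032, -0.797]]
ft_force: [-1.7, -3.0, 5.8]
opening: 0.0257
```

```bash
python3 tgt.py 1 .007 .0 -.001
```

```text
t 21.6 delta cm [-0.02  0.06 -0.11] stand x,y mm 0.4856827068223792 0.3570655905456712 z -1.1373093712955251 opening 25.68077296872565 F xyz_stand -3.335012418348754 0.8164465111189 5.770405158098999 jaw az err 0.3065763362361764 lean 37.17970283603039
```

Call:
apply_moves --commands '[[[0,-0.03,0.1],0,200],[[0,0,0],0,200]]'

```text
time_s: 21.8
tool_pos: [0.5275, -0.0665, 0.2976]
tcp_rot: [[0.19, 0.965, 0.183], [0.775, -0.261, 0.576], [0.603, 0.032, -0.797]]
ft_force: [-0.2, 0.9, -2.1]
opening: 0.0258
```

```bash
python3 tgt.py 1 .007 .0 -.001
```

```text
t 21.8 delta cm [-0.02  0.1  -0.18] stand x,y mm 0.8682149237848044 0.49285848034073365 z -1.8261653751389106 opening 25.77288732016883 F xyz_stand 0.8401712787006769 0.46058049962079844 -2.0761140204442636 jaw az err 0.3050989785506317 lean 37.16674803784016
```

Lid weight now carried, essentially free. Ease −y in 1 mm steps.

Call:
apply_moves --commands '[[[0.1,-0.03,0],0,200],[[0,0,0],0,200]]'

```text
time_s: 22.0
tool_pos: [0.5287, -0.0668, 0.2976]
tcp_rot: [[0.19, 0.965, 0.183], [0.775, -0.261, 0.576], [0.603, 0.032, -0.797]]
ft_force: [0.0, 0.1, -1.5]
opening: 0.0255
```

```bash
python3 tgt.py 1 .007 .0 -.001
```

```text
t 22.0 delta cm [-0.14  0.12 -0.18] stand x,y mm 0.7828405913868186 1.7135503530175298 z -1.7892264027434823 opening 25.46364600520124 F xyz_stand 0.1342949311475088 0.03617688638517372 -1.5344697961109108 jaw az err 0.2997291907527 lean 37.17782005110231
```

Call:
apply_moves --commands '[[[0.1,-0.03,0],0,200],[[0,0,0],0,200]]'

```text
time_s: 22.2
tool_pos: [0.5297, -0.067, 0.2976]
tcp_rot: [[0.19, 0.965, 0.183], [0.774, -0.261, 0.576], [0.604, 0.032, -0.797]]
ft_force: [-0.8, -0.6, -2.0]
opening: 0.0257
```

```bash
python3 tgt.py 1 .007 .0 -.001
```

```text
t 22.2 delta cm [-0.25  0.15 -0.19] stand x,y mm 0.7318170392947986 2.7965908087627325 z -1.883271167218259 opening 25.728417387757638 F xyz_stand -0.7823179077988567 0.5771479131481031 -2.038093147492081 jaw az err 0.3009997912028979 lean 37.18370053001409
```

Call:
apply_moves --commands '[[[0.1,-0.03,0],0,200],[[0,0,0],0,200]]'

```text
time_s: 22.4
tool_pos: [0.5307, -0.0673, 0.2977]
tcp_rot: [[0.19, 0.965, 0.183], [0.775, -0.261, 0.576], [0.603, 0.032, -0.797]]
ft_force: [-0.4, 0.9, -1.3]
opening: 0.0254
```

```bash
python3 tgt.py 1 .007 .0 -.001
```

```text
t 22.4 delta cm [-0.35  0.17 -0.19] stand x,y mm 0.7490219602127756 3.844542266972008 z -1.9316515649056565 opening 25.426065776631184 F xyz_stand 0.7161051673854194 0.6588171470212141 -1.326611197535615 jaw az err 0.30325535220787003 lean 37.18214117717151
```

Call:
apply_moves --commands '[[[0.1,-0.03,0],0,200],[[0,0,0],0,200]]'

```text
time_s: 22.6
tool_pos: [0.5317, -0.0676, 0.2977]
tcp_rot: [[0.19, 0.965, 0.183], [0.775, -0.261, 0.576], [0.603, 0.032, -0.797]]
ft_force: [-0.2, -0.3, -0.7]
opening: 0.0258
```

```bash
python3 tgt.py 1 .007 .0 -.001
```

```text
t 22.6 delta cm [-0.45  0.21 -0.19] stand x,y mm 0.7800054770172177 4.888789929130805 z -1.9363806768006864 opening 25.813811468684484 F xyz_stand -0.3313494899853445 0.11317008538021271 -0.7229418453595293 jaw az err 0.2991611258444493 lean 37.18250151219972
```

Call:
apply_moves --commands '[[[0.1,-0.03,0],0,200],[[0.1,-0.03,0],0,200],[[0,0,0],0,200]]'

```text
time_s: 22.9
tool_pos: [0.5335, -0.0681, 0.2976]
tcp_rot: [[0.19, 0.965, 0.182], [0.775, -0.261, 0.576], [0.603, 0.032, -0.797]]
ft_force: [-0.8, -0.4, -1.9]
opening: 0.0257
```

```bash
python3 tgt.py 1 .007 .0 -.001
```

```text
t 22.9 delta cm [-0.62  0.25 -0.19] stand x,y mm 0.7768585420856298 6.605214667061803 z -1.8761727982951615 opening 25.695547742362308 F xyz_stand -0.6306578029416648 0.6284529187409496 -1.8809897590409297 jaw az err 0.3287316937594511 lean 37.179414191291485
```

Call:
apply_moves --commands '[[[0.1,-0.03,0],0,200],[[0,0,0],0,200]]'

```text
time_s: 23.1
tool_pos: [0.5339, -0.0682, 0.2975]
tcp_rot: [[0.189, 0.965, 0.181], [0.775, -0.26, 0.577], [0.603, 0.031, -0.797]]
ft_force: [-4.5, -0.2, -0.0]
opening: 0.0258
```

```bash
python3 tgt.py 1 .007 .0 -.001
```

```text
t 23.1 delta cm [-0.64  0.25 -0.18] stand x,y mm 0.732057739423583 6.806171422358528 z -1.7646762828086304 opening 25.784198573312146 F xyz_stand -1.4130360590815783 4.318569846870273 -0.04444591375271978 jaw az err 0.38504276094795387 lean 37.17474223595187
```

Call:
apply_moves --commands '[[[-0.3,0.08,0],0,200],[[-0.3,0.08,0],0,200],[[-0.05,-0.2,0.5],0,200],[[-0.1,-0.3,0.9],0,200],[[-0.1,-0.4,1.1],0,200],[[-0.1,-0.5,1.4],0,200],[[-0.1,-0.7,2],0,200],[[-0.3,-2,2],0,200],[[-0.5,-3,1.5],0,200],[[-0.5,-3.5,0],0,200]]'

```text
time_s: 24.1
tool_pos: [0.5113, -0.1731, 0.395]
tcp_rot: [[0.186, 0.965, 0.185], [0.776, -0.26, 0.574], [0.602, 0.037, -0.797]]
ft_force: [0.5, -0.9, -0.8]
opening: 0.0256
```

```bash
python3 st.py
```

```text
time_s 24.1
joint_positions [ 59.7136  35.0855 -55.443  114.8849 -13.6007  39.2924   6.9309]
tool_pos [ 0.5113 -0.1731  0.395 ]
tcp_rot [[ 0.186   0.965   0.1849]
 [ 0.7762 -0.2597  0.5745]
 [ 0.6024  0.0366 -0.7974]]
ft_force [ 0.4796 -0.8725 -0.846 ]
opening 0.025640758490727108
lean 37.12090793836999 az 72.1626963671798 jaw az -15.061297194726134
```

Call:
apply_moves --commands '[[[-0.5,-3.5,-1],0,200],[[-0.5,-3.5,-2],0,200],[[-0.5,-3,-3],0,200],[[-0.5,-3,-3],0,200],[[-0.4,-2,-3],0,200],[[0,-0.5,-2.5],0,200],[[0,-0.2,-1.5],0,200],[[0,0,-1],0,200],[[0,0,0],0,200]]'

```text
time_s: 25.0
tool_pos: [0.4871, -0.3294, 0.2215]
tcp_rot: [[0.189, 0.965, 0.182], [0.774, -0.261, 0.577], [0.604, 0.032, -0.796]]
ft_force: [-0.2, 0.5, -0.6]
opening: 0.0258
```

```bash
python3 st.py; python3 - <<'E'
from plant import robot
import cv2
cv2.imwrite('pics/s17.png',cv2.resize(robot.capture("side")[165:315,280:480,::-1],None,fx=4,fy=4,interpolation=cv2.INTER_CUBIC))
cv2.imwrite('pics/w17.png',robot.capture("wrist")[:,:,::-1])
E
```

```text
time_s 25.0
joint_positions [ 65.8211  51.8312 -46.0727 111.5353  -2.8178  36.4506  18.111 ]
tool_pos [ 0.4871 -0.3294  0.2215]
tcp_rot [[ 0.1892  0.9649  0.182 ]
 [ 0.7742 -0.2606  0.5768]
 [ 0.604   0.0317 -0.7963]]
ft_force [-0.2434  0.5198 -0.5905]
opening 0.025836331380155765
lean 37.2189468003318 az 72.49309683355733 jaw az -15.111995030243406
```

View pics/s17.png

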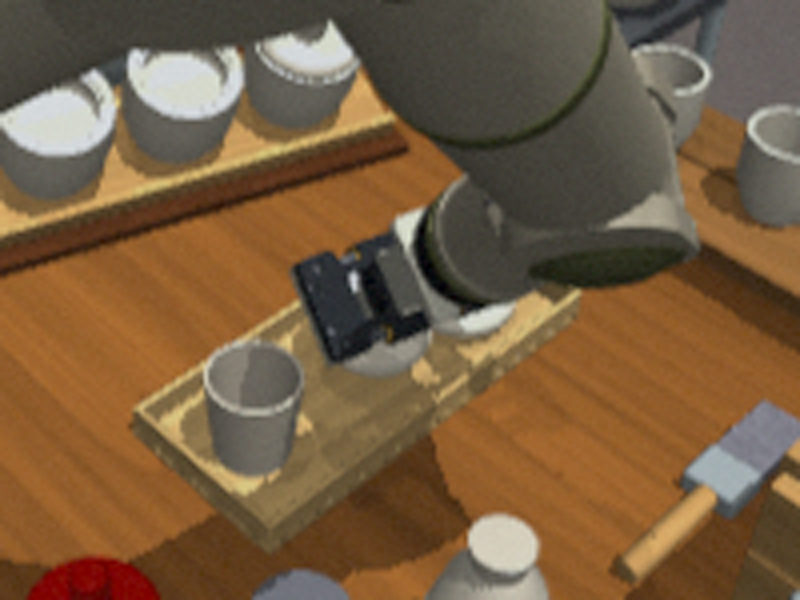

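View pics/w17.png

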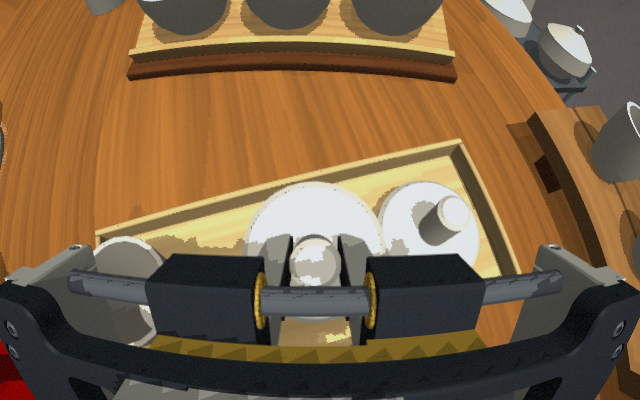

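Call:
apply_moves --commands '[[[-0.6,-0.8,-0.7],0,200],[[0,0,-0.8],0,200],[[0,0,-0.5],0,200],[[0,0,-0.2],0,200],[[0,0,0],0,200]]'

```text
time_s: 25.6
tool_pos: [0.4811, -0.3377, 0.1994]
tcp_rot: [[0.19, 0.965, 0.182], [0.774, -0.261, 0.577], [0.604, 0.032, -0.796]]
ft_force: [0.2, -0.2, -1.6]
opening: 0.0256
```

```bash
python3 st.py|grep -v joint
```

```text
time_s 25.6
tool_pos [ 0.4811 -0.3377  0.1994]
tcp_rot [[ 0.1896  0.9648  0.1823]
 [ 0.7742 -0.261   0.5766]
 [ 0.6039  0.0318 -0.7964]]
ft_force [ 0.1597 -0.1673 -1.5628]
opening 0.025627719673368497
lean 37.20764603330296 az 72.45853779803446 jaw az -15.138897169392417
```

Call:
apply_moves --commands '[[[0,0,-0.2],0,200],[[0,0,-0.2],0,200],[[0,0,0],0,200]]'

```text
time_s: 25.9
tool_pos: [0.4816, -0.3369, 0.1973]
tcp_rot: [[0.188, 0.965, 0.183], [0.774, -0.26, 0.578], [0.605, 0.033, -0.796]]
ft_force: [-1.9, 0.4, 12.5]
opening: 0.0253
```

```bash
python3 st.py|grep -v joint
```

```text
time_s 25.9
tool_pos [ 0.4816 -0.3369  0.1973]
tcp_rot [[ 0.1879  0.9651  0.1826]
 [ 0.7739 -0.2599  0.5776]
 [ 0.6048  0.0328 -0.7957]]
ft_force [-1.8578  0.361  12.5082]
opening 0.025325991377547298
lean 37.280894158385486 az 72.45939637559185 jaw az -15.073080332351863
```

Call:
apply_moves --commands '[[[0.1,0.4,-0.3],0,200],[[0.1,0.5,-0.2],0,200],[[0,0,0],0,200]]'

```text
time_s: 26.2
tool_pos: [0.4839, -0.3282, 0.1918]
tcp_rot: [[0.188, 0.965, 0.184], [0.775, -0.261, 0.576], [0.604, 0.034, -0.796]]
ft_force: [-0.3, -0.6, 7.1]
opening: 0.0252
```

```bash
python3 st.py|grep -v joint
```

```text
time_s 26.2
tool_pos [ 0.4839 -0.3282  0.1918]
tcp_rot [[ 0.1879  0.9648  0.1838]
 [ 0.7748 -0.2606  0.5761]
 [ 0.6037  0.0342 -0.7965]]
ft_force [-0.3054 -0.6314  7.0665]
opening 0.025221985530317043
lean 37.20505036074141 az 72.30232911554369 jaw az -15.115977395427633
```

Call:
apply_moves --commands '[[[0.1,0.4,-0.2],0,200],[[0.1,0.3,-0.1],0,200],[[0,0,0],0,200]]'

```text
time_s: 26.5
tool_pos: [0.4858, -0.3218, 0.1886]
tcp_rot: [[0.189, 0.965, 0.184], [0.775, -0.261, 0.576], [0.603, 0.034, -0.797]]
ft_force: [-0.1, -2.6, 5.6]
opening: 0.0257
```

```bash
python3 st.py|grep -v joint
```

```text
time_s 26.5
tool_pos [ 0.4858 -0.3218  0.1886]
tcp_rot [[ 0.1886  0.9647  0.1839]
 [ 0.7749 -0.2612  0.5755]
 [ 0.6032  0.034  -0.7968]]
ft_force [-0.1453 -2.5724  5.6185]
opening 0.025676560572939672
lean 37.17107785211092 az 72.28162188469973 jaw az -15.149299948688615
```

Same as for lid 1 (upright, pressing). Release and retreat.

Call:
apply_moves --commands '[[[0,0,0],0,175],[[0,0,0],0,140],[[0,0,0],0,120],[[-0.2,-0.6,0.8],0,120],[[-0.4,-1.3,1.8],0,120],[[-0.6,-1.8,2.5],0,120],[[-0.6,-1.8,2.5],0,120],[[0.5,0,4],0,120],[[1,1,4],0,120]]'

```text
time_s: 27.4
tool_pos: [0.4808, -0.3692, 0.3448]
tcp_rot: [[0.193, 0.964, 0.184], [0.774, -0.265, 0.575], [0.603, 0.031, -0.797]]
ft_force: [1.1, 0.0, 0.2]
opening: 0.0491
```

```bash
python3 tgt.py 2 .007 .06; python3 - <<'E'
from plant import robot
import cv2
cv2.imwrite('pics/s18.png',cv2.resize(robot.capture("side")[165:315,280:480,::-1],None,fx=4,fy=4,interpolation=cv2.INTER_CUBIC))
E
```

```text
t 27.4 delta cm [14.79 23.81 -0.12] stand x,y mm 268.90718385009035 -79.07636096723061 z -1.2024400175443262 opening 49.131788204296754 F xyz_stand 0.2959086895541019 -1.0087205591257289 0.22221757226495997 jaw az err 0.0791534560990641 lean 37.153410299403525
```

View pics/s18.png

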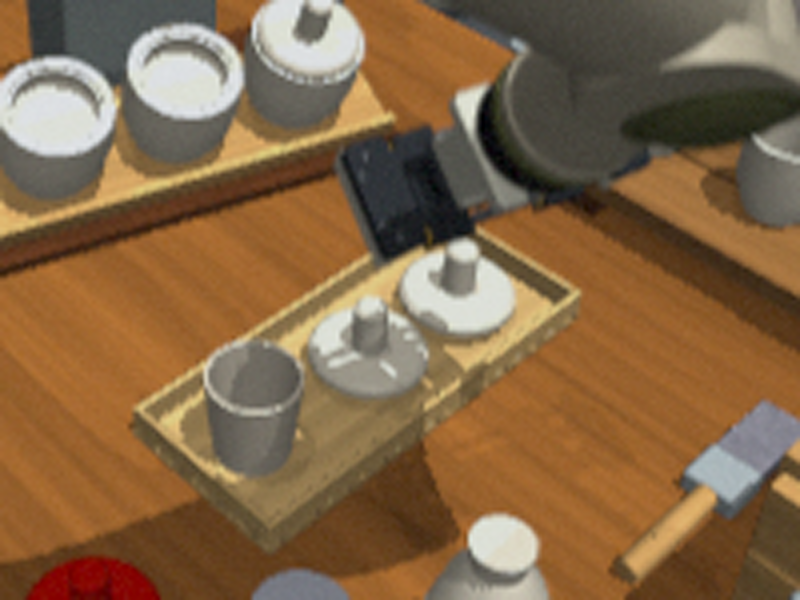

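Call:
apply_moves --commands '[[[1.5,2.5,2],0,120],[[2.2,3.5,1.5],0,120],[[2.3,3.7,0],0,120],[[2.3,3.7,0],0,120],[[2.3,3.7,0],0,120],[[2.2,3.6,-1],0,120],[[1.5,2.5,-1.5],0,120],[[0.3,0.6,-1],0,120],[[0,0,0],0,120]]'

```text
time_s: 28.35
tool_pos: [0.6278, -0.128, 0.3426]
tcp_rot: [[0.189, 0.965, 0.18], [0.775, -0.259, 0.577], [0.604, 0.03, -0.797]]
ft_force: [-0.5, 0.3, 0.4]
opening: 0.0491
```

```bash
python3 tgt.py 2 .007 .0; python3 - <<'E'
from wc import *; from sc import *
o=robot.get_obs();im=robot.capture("wrist")[:,:,::-1].copy();print(o['qvel'],o['joint_positions'])
p=np.load('stand.npy')
q=wproj(S(p,kn),o);print(q)
for u in q[2:]:cv2.circle(im,tuple(int(v) for v in u),1,(0,0,255),-1)
cv2.imwrite('pics/w19.png',cv2.resize(im[150:300,200:460],None,fx=3,fy=3))
E
```

```text
t 28.35 delta cm [ 1.27  3.11 -4.68] stand x,y mm 33.34477811755065 -4.004811516880614 z -46.79957707223414 opening 49.06267286052531 F xyz_stand 0.14215815249129393 0.5078970830463881 0.35015056979533293 jaw az err 0.45528245430105585 lean 37.17699202101811
[ 2.55343287 -1.06773338  0.59744028 -0.82785798 -0.30664183  1.42185209
  0.17249933] [ 45.0700127   42.80564704 -48.75694948 105.99795541  -9.94829321
  35.66435905   0.50805888]
[[ 44.40169964 217.55332522]
 [152.55478986 223.54000615]
 [320.40113703 228.40737939]]
```

View pics/w19.png

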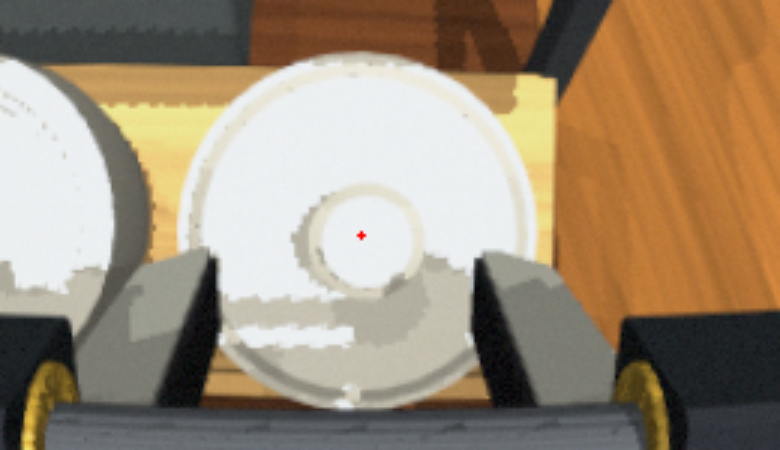

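Call:
apply_moves --commands '[[[0.5,1.1,-1.6],0,120],[[0.5,1.1,-1.6],0,120],[[0,0,0],0,120],[[0,0,0],0,120]]'

```text
time_s: 28.8
tool_pos: [0.6378, -0.1085, 0.3121]
tcp_rot: [[0.191, 0.964, 0.183], [0.774, -0.263, 0.576], [0.603, 0.032, -0.797]]
ft_force: [0.1, -0.4, -0.4]
opening: 0.049
```

```bash
python3 tgt.py 2 .007 .0 -.001; python3 - <<'E'
from wc import *; from sc import *
o=robot.get_obs();im=robot.capture("wrist")[:,:,::-1].copy();print(o['qvel'])
p=np.load('stand.npy')
q=wproj(S(p,kn-[0,.001,0]),o);print(q)
for u in q[2:]:cv2.circle(im,tuple(int(v) for v in u),1,(0,0,255),-1)
cv2.imwrite('pics/w20.png',cv2.resize(im[150:300,200:460],None,fx=3,fy=3))
E
```

```text
t 28.8 delta cm [ 0.31  1.16 -1.63] stand x,y mm 11.967127525686394 0.1269842592217944 z -16.292467601753902 opening 49.042097417079106 F xyz_stand -0.3641392504952834 -0.24213796350453795 -0.3999624944044673 jaw az err 0.21772868078195984 lean 37.1601447853565
[ 0.33874386 -0.55594154 -0.1901963  -0.55085008  0.04440277 -0.09093644
 -0.11803299]
[[ 11.28861171 230.55914153]
 [119.97308413 241.05003452]
 [315.29289748 249.11736213]]
```

View pics/w20.png

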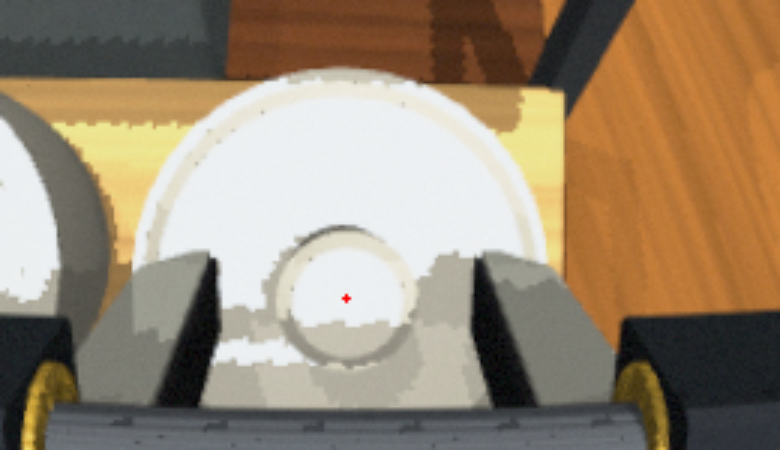

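Call:
apply_moves --commands '[[[0.2,0.6,-0.8],0,140],[[0.1,0.6,-0.7],0,160],[[0,0,0],0,170],[[0,0,0],0,174],[[0,0,0],0,174]]'

```text
time_s: 29.35
tool_pos: [0.6411, -0.0948, 0.2968]
tcp_rot: [[0.189, 0.965, 0.183], [0.775, -0.261, 0.576], [0.603, 0.032, -0.797]]
ft_force: [0.4, -0.8, -0.2]
opening: 0.0297
```

```bash
python3 tgt.py 2 .007 .0 -.001; python3 - <<'E'
from plant import robot
import cv2
cv2.imwrite('pics/w21.png',cv2.resize(robot.capture("wrist")[180:330,200:430,::-1],None,fx=3,fy=3))
E
```

```text
t 29.35 delta cm [-0.01 -0.22 -0.1 ] stand x,y mm -2.138135629603095 -0.43844871496740184 z -0.9966475571881461 opening 29.69684410445868 F xyz_stand -0.6391435683327299 -0.6255461716371605 -0.17280666027044284 jaw az err 0.3163308511873595 lean 37.17889507286867
```

View pics/w21.png

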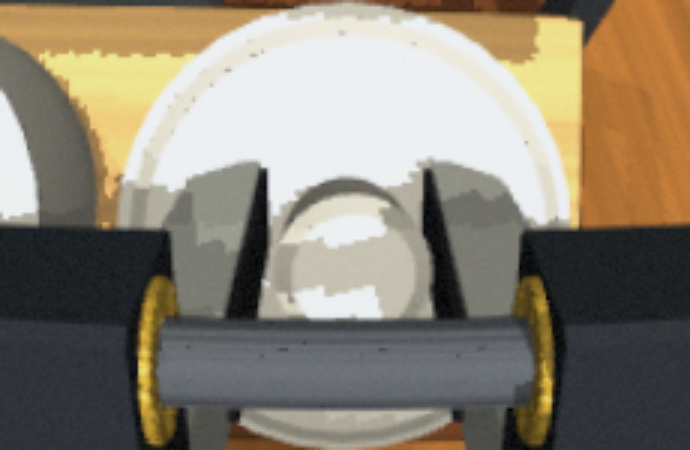

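Call:
apply_moves --commands '[[[0.05,-0.2,0],0,178],[[0,0,0],0,178],[[0,0,0],0,178]]'

```text
time_s: 29.7
tool_pos: [0.6416, -0.0971, 0.2967]
tcp_rot: [[0.19, 0.965, 0.183], [0.775, -0.262, 0.576], [0.603, 0.032, -0.797]]
ft_force: [-0.5, 0.4, -0.3]
opening: 0.028
```

```bash
python3 tgt.py 2 .007 .0 -.001; python3 - <<'E'
from plant import robot
import cv2
cv2.imwrite('pics/w22.png',cv2.resize(robot.capture("wrist")[180:330,200:430,::-1],None,fx=3,fy=3))
E
```

```text
t 29.7 delta cm [-0.07  0.01 -0.1 ] stand x,y mm -0.05965278310602817 0.6661891188878897 z -0.9559590706963439 opening 27.99776249560058 F xyz_stand 0.28019708722567466 0.6102872768256634 -0.31604518087372274 jaw az err 0.2873958332585005 lean 37.176347001386326
```

View pics/w22.png

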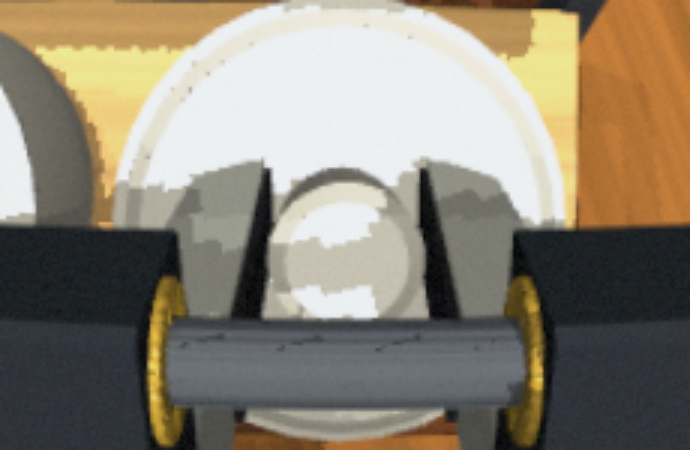

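Call:
apply_moves --commands '[[[0,0,0],0,183],[[0,0,0],0,188],[[0,0,0],0,200],[[0,0,0],0,200]]'

```text
time_s: 30.15
tool_pos: [0.6414, -0.0969, 0.2969]
tcp_rot: [[0.19, 0.965, 0.182], [0.774, -0.261, 0.576], [0.603, 0.032, -0.797]]
ft_force: [-2.3, -1.7, 5.5]
opening: 0.0261
```

```bash
python3 tgt.py 2 .007 .0 -.001
```

```text
t 30.15 delta cm [-0.04 -0.01 -0.11] stand x,y mm -0.20652307941018724 0.3752445093959612 z -1.092124219670365 opening 26.14728538052886 F xyz_stand -2.207692782089428 1.770010394924716 5.4692018147739665 jaw az err 0.311670048610992 lean 37.17973806568051
```

Relieve pressing by 1 mm lift (as before; well below the 12 mm limit), then ease −y.

Call:
apply_moves --commands '[[[0,-0.03,0.1],0,200],[[0,0,0],0,200]]'

```text
time_s: 30.35
tool_pos: [0.6416, -0.0973, 0.2975]
tcp_rot: [[0.19, 0.965, 0.183], [0.775, -0.261, 0.576], [0.603, 0.032, -0.797]]
ft_force: [-0.2, -0.1, -1.9]
opening: 0.0256
```

```bash
python3 tgt.py 2 .007 .0 -.001
```

```text
t 30.35 delta cm [-0.06  0.03 -0.17] stand x,y mm 0.11970746687640428 0.6959827036999254 z -1.667239752998817 opening 25.575133634912877 F xyz_stand -0.11691018639893952 0.1998253312588315 -1.9203308419673988 jaw az err 0.3049938417781135 lean 37.16560540339176
```

Call:
apply_moves --commands '[[[0.1,-0.03,0],0,200],[[0,0,0],0,200]]'

```text
time_s: 30.55
tool_pos: [0.6425, -0.0975, 0.2974]
tcp_rot: [[0.19, 0.965, 0.182], [0.775, -0.261, 0.576], [0.603, 0.032, -0.797]]
ft_force: [-1.4, 0.6, -1.9]
opening: 0.0253
```

```bash
python3 tgt.py 2 .007 .0 -.001
```

```text
t 30.55 delta cm [-0.15  0.04 -0.16] stand x,y mm 0.03660850328382702 1.5538807749904433 z -1.5952519046348312 opening 25.29625011357338 F xyz_stand 0.16803973137548614 1.4908312002731048 -1.9022188377207205 jaw az err 0.3174831120440018 lean 37.17468416759285
```

Call:
apply_moves --commands '[[[0.1,-0.03,0],0,200],[[0,0,0],0,200]]'

```text
time_s: 30.75
tool_pos: [0.643, -0.0975, 0.2974]
tcp_rot: [[0.19, 0.965, 0.181], [0.775, -0.26, 0.577], [0.603, 0.031, -0.797]]
ft_force: [-3.9, 0.1, 0.0]
opening: 0.0255
```

```bash
python3 tgt.py 2 .007 .0 -.001
```

```text
t 30.75 delta cm [-0.17  0.04 -0.16] stand x,y mm -0.05427511863153935 1.7980403522298232 z -1.6157925040248822 opening 25.50131562458364 F xyz_stand -0.9596584443382061 3.792660003714348 0.03498075284228397 jaw az err 0.3754512372520793 lean 37.16954610865921
```

Call:
apply_moves --commands '[[[0.1,-0.03,0],0,200],[[0,0,0],0,200]]'

```text
time_s: 30.95
tool_pos: [0.6435, -0.0975, 0.2974]
tcp_rot: [[0.19, 0.965, 0.179], [0.775, -0.259, 0.577], [0.603, 0.029, -0.797]]
ft_force: [-7.3, 0.1, 1.5]
opening: 0.0257
```

```bash
python3 tgt.py 2 .007 .0 -.001
```

```text
t 30.95 delta cm [-0.2   0.04 -0.16] stand x,y mm -0.16378317238929038 1.9795889566890414 z -1.627121039701862 opening 25.747680341652238 F xyz_stand -1.889937372926851 7.0624442002566665 1.4953195306911604 jaw az err 0.43604463539220717 lean 37.16664303182541
```

Call:
apply_moves --commands '[[[-0.2,0.06,0],0,200],[[-0.2,0.05,0],0,200],[[-0.1,0.03,0],0,200],[[0,0,0],0,200]]'

```text
time_s: 31.35
tool_pos: [0.6397, -0.0968, 0.2978]
tcp_rot: [[0.19, 0.965, 0.183], [0.775, -0.262, 0.576], [0.603, 0.033, -0.797]]
ft_force: [-0.2, 0.4, -2.1]
opening: 0.0258
```

```bash
python3 tgt.py 2 .007 .0 -.001
```

```text
t 31.35 delta cm [ 0.11 -0.02 -0.2 ] stand x,y mm 0.13904620077897326 -1.1088460977536512 z -2.0256140004646372 opening 25.754048948586686 F xyz_stand 0.2852635939930284 0.32425211890525707 -2.1003860373638155 jaw az err 0.2791407815317086 lean 37.18166322426424
```

Call:
apply_moves --commands '[[[-0.1,0.03,0],0,200],[[-0.1,0.03,0],0,200],[[0,0,0],0,200]]'

```text
time_s: 31.65
tool_pos: [0.6384, -0.0964, 0.2982]
tcp_rot: [[0.189, 0.964, 0.186], [0.774, -0.263, 0.575], [0.604, 0.035, -0.797]]
ft_force: [3.8, 0.1, -1.0]
opening: 0.0257
```

```bash
python3 tgt.py 2 .007 .0 -.001
```

```text
t 31.65 delta cm [ 0.2  -0.05 -0.25] stand x,y mm 0.08720589517572182 -2.0916817970536687 z -2.4529258937282528 opening 25.70675648625942 F xyz_stand 1.1597022564673258 -3.643283690761277 -1.0033142280267198 jaw az err 0.20885401121718417 lean 37.202540689994784
```

Call:
apply_moves --commands '[[[0.2,-0.05,0],0,200],[[0,0.03,-0.1],0,200],[[0,0,0],0,200],[[0,0,0],0,178],[[0,0,0],0,150],[[0,0,0],0,120],[[-0.1,-0.6,0.8],0,120],[[-0.3,-1.3,1.8],0,120],[[-0.6,-1.8,2.5],0,120],[[-0.6,-1.8,2.5],0,120]]'

```text
time_s: 32.65
tool_pos: [0.6231, -0.1518, 0.3737]
tcp_rot: [[0.189, 0.965, 0.182], [0.775, -0.26, 0.576], [0.604, 0.031, -0.797]]
ft_force: [0.6, -0.7, 0.4]
opening: 0.0493
```

Call:
apply_moves --commands '[[[-0.6,-2.5,2],0,120],[[-0.6,-3,3],0,120],[[0,-3,3],0,120],[[0,0,0],0,120],[[0,0,0],0,120]]'

```text
time_s: 33.15
tool_pos: [0.6111, -0.237, 0.4533]
tcp_rot: [[0.19, 0.964, 0.184], [0.775, -0.262, 0.575], [0.603, 0.033, -0.797]]
ft_force: [-0.4, 0.6, -0.9]
opening: 0.0492
```

```bash
python3 st.py; python3 - <<'E'
from plant import robot
import cv2
cv2.imwrite('pics/s23.png',cv2.resize(robot.capture("side")[105:305,240:480,::-1],None,fx=3,fy=3,interpolation=cv2.INTER_CUBIC))
cv2.imwrite('pics/t23.png',robot.capture("top")[:,:,::-1])
cv2.imwrite('pics/w23.png',robot.capture("wrist")[:,:,::-1])
E
```

```text
time_s 33.15
joint_positions [ 55.3143  37.4988 -50.9341  96.5776 -10.8156  53.9832   3.5244]
tool_pos [ 0.6111 -0.237   0.4533]
tcp_rot [[ 0.1902  0.9644  0.1839]
 [ 0.7747 -0.2625  0.5752]
 [ 0.603   0.033  -0.7971]]
ft_force [-0.4113  0.5817 -0.8612]
opening 0.049150788929971996
lean 37.15027316099715 az 72.27448644266346 jaw az -15.224619461296012
```

View pics/s23.png

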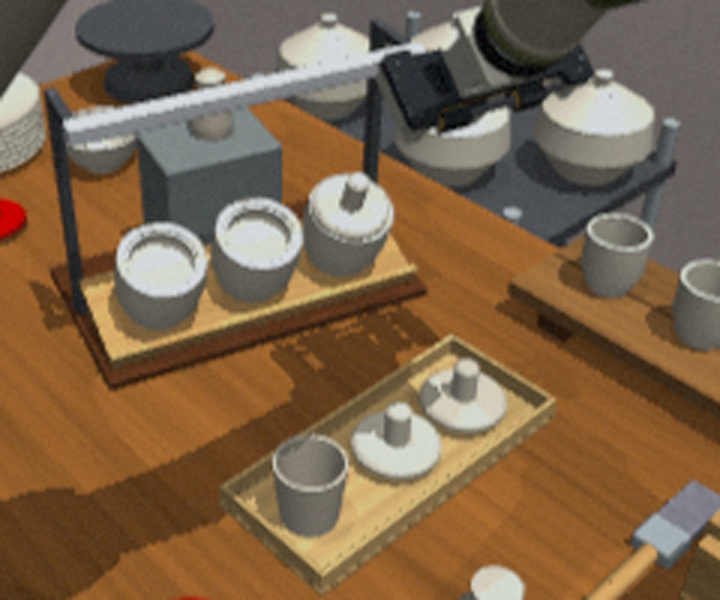

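View pics/t23.png

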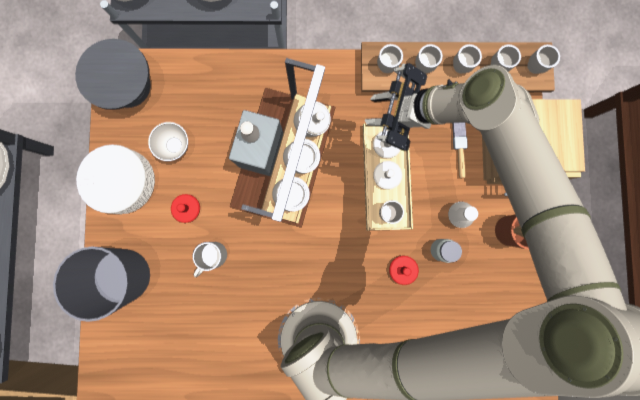

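View pics/w23.png

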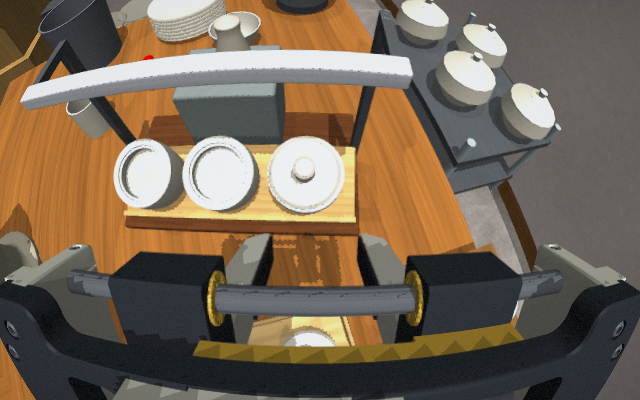

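```bash
python3 - <<'E'
from plant import robot
print(robot.job_done())
E
```

```text
the job is handed in; nothing more can be done
None
```

I tested all three lids in order, nearest to farthest, and handed the job in at about 33 s. The hand-in reports no verdict.

| Lid | Shift before it stopped | Side force at the stop | Result |
|---|---|---|---|
| Nearest | about 8 mm to one side | about 5 N | Loose; stood upright in the tray |
| Middle | about 6.5 mm to one side | about 4 N | Loose; stood upright in the tray |
| Farthest | about 1.5 mm one way, about 3.5 mm in all | 7 N, then about 4 N the other way | Snug; raised only 1–2 mm, then set back and released on its jar |

**How the hand leaned:** moves can only turn the hand about the vertical. I drove joint 6 to its limit high above the bench to tilt the hand about 37°, then kept that tilt for every grasp.

**Last checks:** the final pictures show both loose lids upright in the tray beside the untouched beaker and the farthest lid seated on its jar. The other bystanders look unmoved, the gripper is open, and the arm is clear with about zero wrist force.

**Disagreements:**
- The nearest lid shifted about 1.5 mm further than the expected 6.5 mm, probably because it was not gripped exactly at centre.
- Its first few millimetres were misleading. The grip was pressing the lid down and it seemed to stick at about 8 N sideways, until I eased the hand up 2 mm.
- I eased both loose lids to one side only, since they had already moved well past the snug range.

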